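# Charge the mill jar with grinding cylinders

### The job

Charge the open mill jar for the next batch of glaze: with the scoop, take up some of the white grinding cylinders from the draining tray and tip at least three of them into the jar, low over its mouth so that they are not dropped from a height. Do not handle the cylinders with the fingers, spill none on the bench, keep the jar standing where it is and leave the other things alone. When you have finished, set the empty scoop down flat on the bench.

Things in the scene. Friction and masses are not known exactly. Their poses are not given: they have to be found in the camera images.
- scoop: Flat-bottomed steel scoop, about 160 g: bowl 105 long (its x) x 70 wide (y) x 42 deep, sheet 2 mm, open at the +x end, side walls full height over the rear 40 mm, then sloping down to end 28 mm short of the lip. Black handle at the -x end. Origin: centre of the bowl's underside; z up when it stands flat, as it does on the bench at the start.
- scoop_grip (a point): Best grip on the handle, on its middle line, at (-122, 0, +70) mm in the scoop's frame, axes as the scoop's: pinch across the 20 mm width (scoop's y). The handle is a bar 130 long, 22 deep; it leaves the back wall 30 mm up and rises 30 degrees above level towards -x. Fingers pointing down to 20 mm below this point are clear of all.
- scoop_lip (a point): Middle of the scoop's open front edge, at (+52.5, 0, 0) mm in its frame, on the underside; the floor is 1.5 mm thick here, 2.5 mm behind. Axes as the scoop's.
- scoop_bowl (a point): Middle of the scoop's bowl, at (0, 0, +20) mm in its frame. Axes as the scoop's.
- tray: Shallow grey draining tray, fixed; 300 long (its x) x 190 wide (y) x 40 high, origin at the centre of its underside on the bench. Inside 290 x 180, floor 8 mm above the bench, walls 32 mm above the floor, with a narrow outer rim. +x end away from the robot. The cylinders lie in the +x half; the -x half is empty and has room for the scoop's bowl.
- jar: Open porcelain mill jar, cream with a brown band, 136 mm diameter, 140 high, about 1.7 kg, standing loose on the bench to the left or the right of the tray. Origin: centre of its underside; z up. Inner floor 10 mm up, round mouth 104 mm clear diameter, collar 8.5 mm thick.
- jar_mouth (a point): Centre of the jar's mouth, level with its rim, 140 mm above the bench.
- jar_inside (a point): Point on the jar's axis, 60 mm above its underside; a cylinder inside the jar, below its rim, has its middle within 75 mm of this point.
- lid: Bystander: the jar's lid, 114 mm diameter, 46 high with its clamp knob, lying on the bench just beyond the jar. Origin under its centre.
- tiles: Bystander: stack of five hexagonal tiles, 100 mm across, 45 high. Origin under its centre.
- brushpot: Bystander: clay pot 84 mm diameter, 100 high, with brushes standing to 220 mm. Origin under its centre.
- media0: One of eight like white ceramic grinding cylinders, 22 mm diameter x 22 mm long, ends domed to a 9 mm flat, 29 g, slippery (friction about 0.3 on tray, scoop and jar), rolls only a little; origin at its middle, its z along its axis; starts lying on its side in the tray.
- media1: One of eight like white ceramic grinding cylinders, 22 mm diameter x 22 mm long, ends domed to a 9 mm flat, 29 g, slippery (friction about 0.3 on tray, scoop and jar), rolls only a little; origin at its middle, its z along its axis; starts standing on end in the tray.
- media2: One of eight like white ceramic grinding cylinders, 22 mm diameter x 22 mm long, ends domed to a 9 mm flat, 29 g, slippery (friction about 0.3 on tray, scoop and jar), rolls only a little; origin at its middle, its z along its axis; starts lying on its side in the tray.
- media3: One of eight like white ceramic grinding cylinders, 22 mm diameter x 22 mm long, ends domed to a 9 mm flat, 29 g, slippery (friction about 0.3 on tray, scoop and jar), rolls only a little; origin at its middle, its z along its axis; starts standing on end in the tray.
- media4: One of eight like white ceramic grinding cylinders, 22 mm diameter x 22 mm long, ends domed to a 9 mm flat, 29 g, slippery (friction about 0.3 on tray, scoop and jar), rolls only a little; origin at its middle, its z along its axis; starts lying on its side in the tray.
- media5: One of eight like white ceramic grinding cylinders, 22 mm diameter x 22 mm long, ends domed to a 9 mm flat, 29 g, slippery (friction about 0.3 on tray, scoop and jar), rolls only a little; origin at its middle, its z along its axis; starts standing on end in the tray.
- media6: One of eight like white ceramic grinding cylinders, 22 mm diameter x 22 mm long, ends domed to a 9 mm flat, 29 g, slippery (friction about 0.3 on tray, scoop and jar), rolls only a little; origin at its middle, its z along its axis; starts lying on its side in the tray.
- media7: One of eight like white ceramic grinding cylinders, 22 mm diameter x 22 mm long, ends domed to a 9 mm flat, 29 g, slippery (friction about 0.3 on tray, scoop and jar), rolls only a little; origin at its middle, its z along its axis; starts standing on end in the tray.

How it is judged:
On the way:
1. at least one grinding cylinder rides in the scoop, more than 100 mm above the bench (((distance between media0 and scoop_bowl below 0.055 m and height (world z) of media0 above 0.1 m) or (distance between media1 and scoop_bowl below 0.055 m and height (world z) of media1 above 0.1 m) or (distance between media2 and scoop_bowl below 0.055 m and height (world z) of media2 above 0.1 m) or (distance between media3 and scoop_bowl below 0.055 m and height (world z) of media3 above 0.1 m) or (distance between media4 and scoop_bowl below 0.055 m and height (world z) of media4 above 0.1 m) or (distance between media5 and scoop_bowl below 0.055 m and height (world z) of media5 above 0.1 m) or (distance between media6 and scoop_bowl below 0.055 m and height (world z) of media6 above 0.1 m) or (distance between media7 and scoop_bowl below 0.055 m and height (world z) of media7 above 0.1 m))), for 0.2 s.
At the end, for the whole second after the job is handed in: At least three cylinders lie in the jar below its rim, all eight are at rest and none lies on the bench or in the scoop (each one's middle over 15.5 mm above the bench), the scoop stands flat on the bench (within 4 mm and 0.08 rad), and the jar is upright within 25 mm of its start ((distance between each of media0, media1, media2 and jar_inside below 0.075 m or distance between each of media0, media1, media3 and jar_inside below 0.075 m or distance between each of media0, media2, media3 and jar_inside below 0.075 m or distance between each of media1, media2, media3 and jar_inside below 0.075 m or distance between each of media4, media5, media6 and jar_inside below 0.075 m or distance between each of media4, media5, media7 and jar_inside below 0.075 m or distance between each of media4, media6, media7 and jar_inside below 0.075 m or distance between each of media5, media6, media7 and jar_inside below 0.075 m or ((distance between each of media0, media1 and jar_inside below 0.075 m or distance between each of media0, media2 and jar_inside below 0.075 m or distance between each of media0, media3 and jar_inside below 0.075 m or distance between each of media1, media2 and jar_inside below 0.075 m or distance between each of media1, media3 and jar_inside below 0.075 m or distance between each of media2, media3 and jar_inside below 0.075 m) and distance between any of media4, media5, media6, media7 and jar_inside below 0.075 m) or (distance between any of media0, media1, media2, media3 and jar_inside below 0.075 m and (distance between each of media4, media5 and jar_inside below 0.075 m or distance between each of media4, media6 and jar_inside below 0.075 m or distance between each of media4, media7 and jar_inside below 0.075 m or distance between each of media5, media6 and jar_inside below 0.075 m or distance between each of media5, media7 and jar_inside below 0.075 m or distance between each of media6, media7 and jar_inside below 0.075 m))) and height (world z) of each of media0, media1, media2, media3, media4, media5, media6, media7 above 0.0155 m and height (world z) of scoop below 0.004 m and angle between each of scoop, jar's own z axis and vertical below 0.08 rad and linear speed of scoop below 0.02 m/s and distance of jar from where it was at the start of the episode below 0.025 m and linear speed of each of media0, media1, media2, media3, media4, media5, media6, media7 below 0.05 m/s); the robot touches nothing.
It fails at once if the fingers touch a grinding cylinder (contact force between the fingers and media0 above 0.3 N or contact force between the fingers and media1 above 0.3 N or contact force between the fingers and media2 above 0.3 N or contact force between the fingers and media3 above 0.3 N or contact force between the fingers and media4 above 0.3 N or contact force between the fingers and media5 above 0.3 N or contact force between the fingers and media6 above 0.3 N or contact force between the fingers and media7 above 0.3 N).
It fails at once if a cylinder is dropped from a height or thrown: it moves faster than 2.4 m/s, as after a fall of 0.3 m (a lip held within 100 mm of the mouth stays below this) (linear speed of any of media0, media1, media2, media3, media4, media5, media6, media7 above 2.4 m/s).
It fails at once if the jar is knocked over or pushed along: tilted over 0.25 rad or moved over 40 mm (angle between jar's own z axis and vertical above 0.25 rad or distance of jar from where it was at the start of the episode above 0.04 m).
It fails at once if the lid, the tiles or the brush pot is moved over 20 mm (distance of any of lid, tiles, brushpot from where it was at the start of the episode above 0.02 m).
It also fails if it takes over 67 s, if anything falls off the work surface, if the arm or the gripper's body presses on something with over 40 N, if the wrist force passes 120 N, or if a joint passes its speed limit or range.

### The arm

A 6-joint arm with a two-finger parallel gripper is mounted at the origin on the work surface. World frame = base frame: x ahead of the robot, y to its left, z up, the work surface at z = 0. Lengths are in m, angles in rad, forces in N, time in s.
With the tool pointing down it reaches from about 0.35 to 0.725 m from the base axis. Payload 4.3 kg.
Tool frame: the origin (TCP) lies midway between the tips of the shut fingers; the grasp point (between the pads) lies 19 mm behind it; z points along the fingers, y is the line along which they close (so a half turn about z gives the same grasp; the last joint's range is limited). The gripper opens to 85 mm and grips with 20 to 120 N. Pads are 22 mm wide; open, the fingers measure 114 mm over their backs; the gripper's body (76 mm by 85 mm) begins 54 mm behind the grasp point. The pads swing forward as they close: fully open they stand 13 mm farther back than shut.
Start: joints at [-1.293, 0.377, 0.081, 1.274, 0, 1.46], TCP at [0.217, -0.532, 0.202] pointing down, gripper open.
Joint ranges: [-2.72, 2.72], [-0.84, 1.66], [-1.02, 1.22], [-1.77, 2.12], [-1.37, 1.28], [-3.14, 3.14]. Speed limits (rad/s): [2.57, 2.57, 3.14, 3.14, 3.14, 3.14].

### API

Orientations are given as a unit quaternion [w, x, y, z].
In Python, from plant import bot gives the robot as it stands.
- The arm moves only by the tool send_rows, never from a script. Its argument "commands" is one flat list of numbers, 7 for each row, row after row: the opening, from 0 (shut) to 1 (fully open), then the shift along the tool's x, y, z in units of 50 mm (1.0 is 50 mm), then the turn, a rotation vector about the tool's x, y, z in units of 5 degrees (1.0 is 5 degrees). In form: [grip, dx, dy, dz, rx, ry, rz, grip, dx, dy, dz, rx, ry, rz, ...]. A call has 1 to 10 rows; each row shifts and turns the commanded pose from where the row before left it, along the tool's axes as they then stand; what a row does not reach is not made up. A row lasts 1/10 s, in which the tool goes at most 50 mm and 8.59 degrees, less where a joint would pass 70% of its speed; a pose out of reach is approached as far as the arm can. A call with a number of a shift or a turn outside -1 to 1 is refused whole. A call with a gripper value outside its range is refused whole. The fingers move at their own pace and stop on an object; "grip_force" is the grip in N (left out, the last holds). Time passes only in rows, so rows that do not move let the fingers close. It gives the time, the measured TCP pose, the force, the opening and the grip force at its end, in the units of the state.
- bot.observe(): the state, without advancing time (a new reading comes with each control period).
- bot.camera(name): name is "side" or "top" or "wrist"; returns the picture (420x560x3 uint8, red, green, blue); there is no depth.
- bot.camera_model(name): a dict with "fov_y" (degrees; the focal length in pixels is half the picture's height over the tangent of half this angle, whatever the lens; pixels are square), "cx", "cy" (the principal point, pixels), "T" (4x4, takes a point from camera to world coordinates). Camera axes: x right, y down, z forward; pixel columns grow to the right and rows downward; lengths in m; the calibration is good to about 2 mm. A picture is of the moment at which its call begins: read the wrist's pose just before it. camera_model takes no time and is no camera call; for the wrist camera it gives the pose at the moment of the call.
- bot.finish_job(): hands the job in; it is judged then, once.
The state is a dict: "clock": time; "joint_positions": joint angles; "dq": joint speeds; "effort": joint torques, N m; "tcp_pos": TCP position; "tcp_rot": TCP orientation; "wrist_force": force on the tool from outside, world axes, zero at the start; "wrist_torque": the same for the moment, N m; "gripper_width": finger opening in m; "grasp_force": force on a finger pad.
Only numpy, scipy, OpenCV 4.12 (cv2) and the standard library are available. Lean on these libraries where they do the work, as an engineer would, in place of code of your own. Each camera call takes 0.05 s, during which the arm holds its last target. There are 200 camera calls.

## Working session

There is one attempt and no reset: what is moved stays moved. The work goes in short steps, Python scripts to look and compute and a tool call to move; the robot and the scene stay as the last step left them, time stands still between calls to the robot, and variables do not carry over. Pictures are saved under pics/ and viewed, at most 10 in all, crops included, and the job is handed in when it is done.

Besides the shell and the picture viewer there is one more tool, called after ">>>" in YAML: its name, and indented under it one key for each argument. send_rows: Moves the arm, as the interface text tells. Shifts and turns lie within -1 to 1; 1 stands for 50 mm of shift or 5 degrees of turn. Its arguments: {"type":"object","properties":{"commands":{"type":"array"},"grip_force":{"type":"number"}},"required":["commands"]}

```bash
ls; mkdir -p pics; python3 - <<'E'
from plant import bot
import cv2,numpy as np
ims=[]
for n in ("top","side"):
    im=bot.camera(n); cv2.imwrite(f"pics/{n}0.png",im[:,:,::-1])
    m=bot.camera_model(n); print(n,m["fov_y"],m["cx"],m["cy"],np.round(m["T"],4).tolist())
s=bot.observe(); print(s["clock"],s["tcp_pos"],s["tcp_rot"],s["gripper_width"])
E
```

```text
pics
top 56.65858511317001 277.954075234537 209.2113176903284 [[0.0047, -0.9975, 0.071, 0.4627], [-1.0, -0.0052, -0.0072, 0.0204], [0.0076, -0.071, -0.9974, 1.383], [0.0, 0.0, 0.0, 1.0]]
side 52.06503290290141 279.0914846920544 209.541819825327 [[-0.9463, -0.1483, 0.2874, 0.1998], [-0.3233, 0.4559, -0.8292, 0.9826], [-0.008, -0.8776, -0.4793, 0.6909], [0.0, 0.0, 0.0, 1.0]]
0.1 [ 0.21726225 -0.53167696  0.20066229] [-9.05813674e-04  9.81259252e-01  1.92690045e-01 -8.69039704e-05] 0.08562772705806163
```

View pics/top0.png

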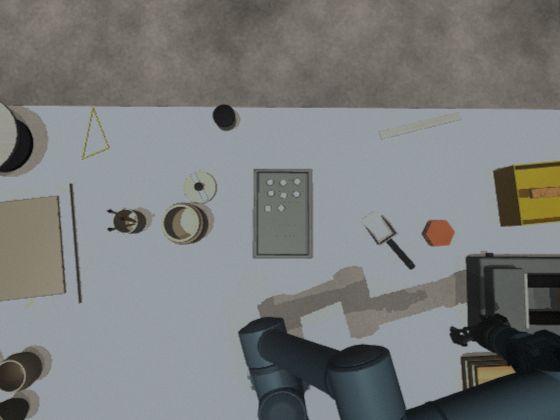

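View pics/side0.png

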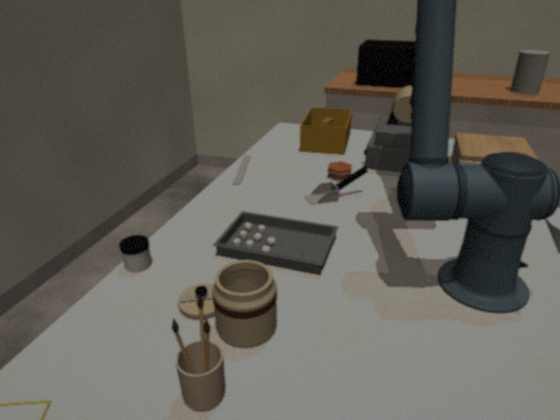

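The top view shows the tray at about (253–312, 169–258), with the cylinders around (265–300, 180–210). The jar is at (185, 223), and the lid at (200, 186). The scoop's bowl is near (378, 228), with its handle running to (412, 267), and the tiles are at (438, 233). The side view agrees with this.

```bash
cat > h.py <<'E'
from plant import bot
import cv2,numpy as np
from scipy.spatial.transform import Rotation as R
def ray(m,p):
    f=210/np.tan(np.radians(m["fov_y"]/2)); T=np.array(m["T"])
    d=T[:3,:3]@np.array([(p[0]-m["cx"])/f,(p[1]-m["cy"])/f,1]); return T[:3,3],d
def onz(m,p,z):
    o,d=ray(m,p); return o+d*(z-o[2])/d[2]
def proj(m,P):
    f=210/np.tan(np.radians(m["fov_y"]/2)); T=np.array(m["T"])
    c=T[:3,:3].T@(np.array(P)-T[:3,3]); return np.array([m["cx"]+f*c[0]/c[2],m["cy"]+f*c[1]/c[2]])
E
python3 - <<'E'
from h import *
im=cv2.imread("pics/top0.png"); m=bot.camera_model("top")
cv2.imwrite("pics/crop1.png",cv2.resize(im[160:275,245:470],None,fx=3.5,fy=3.5,interpolation=cv2.INTER_CUBIC))
hsv=cv2.cvtColor(im,cv2.COLOR_BGR2HSV); g=hsv[:,:,2]
def blobs(mask,x0,y0,x1,y1,z,name,amin=5):
    k=np.zeros_like(mask); k[y0:y1,x0:x1]=mask[y0:y1,x0:x1]
    n,l,st,c=cv2.connectedComponentsWithStats(k)
    for i in range(1,n):
        if st[i,4]>=amin: print(name,st[i].tolist(),np.round(c[i],1),np.round(onz(m,c[i],z)[:2],4))
u=lambda b:(b.astype(np.uint8)*255)
blobs(u(g>150),256,172,310,255,.02,"media")
blobs(u(g<60),370,215,420,275,.07,"handle")
hm=u(g<60); k=np.zeros_like(hm); k[215:275,370:420]=hm[215:275,370:420]
r=cv2.minAreaRect(cv2.findNonZero(k)); print(r)
for p in [(253,169),(312,169),(312,258),(253,258)]: print("tray",onz(m,p,.04)[:2].round(4))
print("tiles");blobs(u((hsv[:,:,1]>130)&(hsv[:,:,0]<15)),415,210,465,255,.045,"tiles")
for p in [(165,205),(208,243)]: print("jar",onz(m,p,.14)[:2])
E
```

```text
media [295, 179, 4, 5, 14] [296.6 180.9] [ 0.6601 -0.0549]
media [268, 180, 4, 4, 15] [269.6 181.6] [0.6572 0.0404]
media [281, 180, 5, 5, 16] [282.9 182.3] [ 0.6549 -0.0064]
media [269, 191, 4, 4, 15] [270.6 192.6] [0.6182 0.0367]
media [282, 193, 4, 4, 14] [283.4 194.7] [ 0.611  -0.0082]
media [294, 192, 5, 4, 16] [296.  193.5] [ 0.6155 -0.0527]
media [266, 206, 4, 5, 17] [267.6 207.9] [0.5642 0.0469]
media [279, 206, 4, 5, 14] [280.6 207.8] [0.5648 0.0011]
handle [385, 220, 10, 15, 19] [390.4 227.4] [ 0.4967 -0.3689]
handle [381, 236, 10, 7, 12] [385.3 239. ] [ 0.4575 -0.3513]
handle [387, 239, 27, 30, 207] [400.5 253.6] [ 0.4087 -0.4017]
((394.3658447265625, 247.20733642578125), (54.192298889160156, 20.61493682861328), 51.34019470214844)
tray [0.6982 0.0982]
tray [ 0.6994 -0.1073]
tray [ 0.3913 -0.1068]
tray [0.3904 0.0953]
tiles
tiles [426, 221, 28, 25, 520] [439.5 232.6] [ 0.4801 -0.5455]
jar [0.56279677 0.37229182]
jar [0.44248294 0.23299773]
```

View pics/crop1.png

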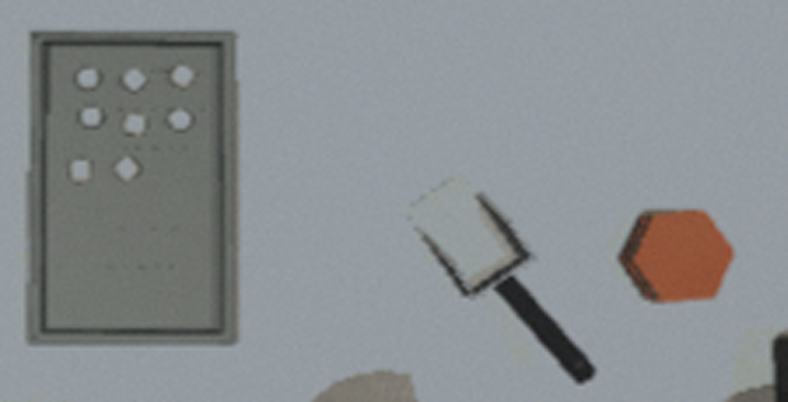

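The zoomed crop shows the scoop's lip corners at crop (407, 210) and (462, 177). Its rear top corners are at (468, 295) and (530, 258), and the handle ends near (583, 377). The eight cylinders lie in three columns.

```bash
python3 - <<'E'
from h import *
m=bot.camera_model("top")
c=lambda x,y:((x+.5)/3.5-.5+245,(y+.5)/3.5-.5+160)
L=[onz(m,c(*p),0)[:2] for p in [(407,210),(462,177)]]
B=[onz(m,c(*p),.042)[:2] for p in [(468,295),(530,258)]]
H=onz(m,c(583,374),.10)[:2]
print("widths",np.linalg.norm(L[0]-L[1]),np.linalg.norm(B[0]-B[1]))
l=(L[0]+L[1])/2;b=(B[0]+B[1])/2
d=l-b;print("lip,back,len",l,b,np.linalg.norm(d),"yaw",np.degrees(np.arctan2(d[1],d[0])))
d2=l-H;print("H",H,np.linalg.norm(d2),"yaw",np.degrees(np.arctan2(d2[1],d2[0])))
u=d2/np.linalg.norm(d2)
print("grip",l-.1745*u, b-.0695*u)
# tray inner dark edges in crop -> floor-wall corners at top of wall z=.04
for p in [(46,43),(224,43),(224,331),(46,331)]: print("tray in",onz(m,c(*p),.03)[:2])
E
```

```text
widths 0.06588086434747632 0.07164935365276154
lip,back,len [ 0.54248052 -0.31330458] [ 0.45867951 -0.36571967] 0.09884306251359784 yaw 32.024776297362656
H [ 0.36818505 -0.42639944] 0.20777237070975987 yaw 32.978272530452166
grip [ 0.39609648 -0.40828859] [ 0.40037755 -0.40354997]
tray in [0.68966548 0.08189249]
tray in [ 0.6907342 -0.0964583]
tray in [ 0.40368213 -0.09620654]
tray in [0.40291131 0.07948509]
```

>>> send_rows:
  commands: [1,0.86,-0.19,0,0,0,0,1,0.86,-0.19,0,0,0,0,1,0.86,-0.19,0,0,0,0,1,0.86,-0.19,0,0,0,0,1,0.86,-0.19,0,0,0,0,1,0,0,0,0,0,-1,1,0,0,0,0,0,-1,1,0,0,0,0,0,-1,1,0,0,0,0,0,-1,1,0,0,0,0,0,-1]
  grip_force: 100

```text
clock: 1.1
tcp_pos: [0.3983, -0.4066, 0.2009]
tcp_rot: [-0.001, 0.916, 0.402, -0.0]
wrist_force: [-0.1, 0.5, -0.3]
gripper_width: 0.0852
grasp_force: 0.0
```

>>> send_rows:
  commands: [1,0,0,0,0,0,-1,1,0,0,0,0,0,-1,1,0,0,0,0,0,-1,1,0,0,0,0,0,-1,1,0,0,0,0,0,-1,1,0,0,0,0,0,-1,1,0,0,0,0,0,-1,1,0,0,0,0,0,-1,1,0,0,0,0,0,-1,1,0,0,0,0,0,-1]

```text
clock: 2.1
tcp_pos: [0.3982, -0.4067, 0.2009]
tcp_rot: [-0.001, 0.66, 0.751, 0.0]
wrist_force: [-0.4, 0.1, -0.0]
gripper_width: 0.0855
grasp_force: 0.0
```

>>> send_rows:
  commands: [1,0,0,0,0,0,-1,1,0,0,0,0,0,-1,1,0,0,0,0,0,-1,1,0,0,0,0,0,-1,1,0,0,0,0,0,-1,1,0,0,0,0,0,-1,1,0,0,0,0,0,-1,1,0,0,0,0,0,-1,1,0,0,0,0,0,-1,1,0,0,0,0,0,-1]

```text
clock: 3.1
tcp_pos: [0.3983, -0.4067, 0.2009]
tcp_rot: [-0.0, 0.28, 0.96, 0.0]
wrist_force: [-0.4, 0.1, -0.2]
gripper_width: 0.0853
grasp_force: 0.0
```

>>> send_rows:
  commands: [1,0,0,0,0,0,-1,1,0,0,0,0,0,-1,1,0,0,0,0,0,-1,1,0,0,0,0,0,-1,1,0,0,0,0,0,-1,1,0,0,0,0,0,-1,1,0,0,0,0,0,-1,1,0,0,0,0,0,-1,1,0,0,0,0,0,-1,1,0,0,0,0,0,-1]

```text
clock: 4.1
tcp_pos: [0.3982, -0.4067, 0.2009]
tcp_rot: [-0.0, -0.151, 0.988, 0.001]
wrist_force: [0.4, -0.1, 0.6]
gripper_width: 0.0856
grasp_force: 0.0
```

>>> send_rows:
  commands: [1,0,0,0,0,0,-1,1,0,0,0,0,0,-1,1,0,0,0,0,0,-1,1,0,0,0,0,0,-0.2,1,0,0,0,0,0,0]

```text
clock: 4.6
tcp_pos: [0.3983, -0.4068, 0.2012]
tcp_rot: [-0.0, -0.285, 0.958, 0.0]
wrist_force: [-0.9, 0.9, -1.4]
gripper_width: 0.0851
grasp_force: 0.0
```

```bash
cat >> h.py <<'E'
def st():
    s=bot.observe(); q=s["tcp_rot"]; r=R.from_quat(q,scalar_first=True).as_matrix()
    x=-r[:,0]; yaw=np.degrees(np.arctan2(x[1],x[0])); pit=np.degrees(np.arcsin(x[2]))
    print("t",round(s["clock"],2),"tcp",np.round(s["tcp_pos"],4),"scoop yaw",round(yaw,2),"noseup",round(pit,2),"roll",round(np.degrees(np.arcsin(r[2,1])),2),
     "q",np.round(s["joint_positions"],2),"F",np.round(s["wrist_force"],1),"w",round(s["gripper_width"],4),"gf",round(float(np.max(s["grasp_force"])),1))
    return s,r
E
python3 - <<'E'
from h import *
st(); im=bot.camera("wrist"); cv2.imwrite("pics/w1.png",im[:,:,::-1])
m=bot.camera_model("wrist"); print(m["fov_y"],m["cx"],m["cy"],np.round(m["T"],4).tolist())
np.save("w1.npy",m,allow_pickle=True)
E
```

```text
t 4.6 tcp [ 0.3983 -0.4068  0.2012] scoop yaw 33.15 noseup -0.01 roll 0.04 q [-0.91  0.37  0.06  1.27 -0.   -1.49] F [-0.9  0.9 -1.4] w 0.0851 gf 0.0
66.68675262028334 281.8653546452961 206.462495178626 [[-0.5459, 0.7943, 0.2666, 0.3306], [0.8379, 0.5167, 0.1762, -0.4509], [0.0022, 0.3195, -0.9476, 0.3741], [0.0, 0.0, 0.0, 1.0]]
```

View pics/w1.png

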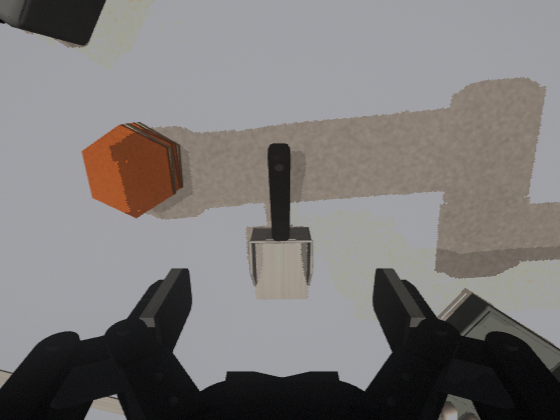

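The wrist view shows the scoop lip at (256–308, 299) and the top of its back wall at (249–313, 241). The handle end is near (279, 146), and the scoop is almost aligned between the fingers.

```bash
python3 - <<'E'
from h import *
m=np.load("w1.npy",allow_pickle=True).item()
L=[onz(m,p,.0015)[:2] for p in [(256,299),(308,299)]]
B=[onz(m,p,.042)[:2] for p in [(249,242),(313,241.5)]]
im=cv2.imread("pics/w1.png"); g=im.max(2)
# handle width centre at rows, top face height h along the bar: fit yaw by centre columns
hs=[]
for v in (160,185,210):
    c=np.where(g[v,260:300]<60)[0]+260; print(v,c.min(),c.max()); hs.append((c.mean(),v))
l=sum(L)/2;b=sum(B)/2
print(np.linalg.norm(L[0]-L[1]),np.linalg.norm(B[0]-B[1]),np.linalg.norm(l-b),"lip",l,"back",b)
e=onz(m,(279.5,146),.105)[:2]
for a in (b,e): d=l-a; print(np.linalg.norm(d),"yaw",np.degrees(np.arctan2(d[1],d[0])))
d=l-e;u=d/np.linalg.norm(d); print("end",e,"grip",l-.1745*u,b-.0695*u)
E
```

```text
160 268 289
185 270 289
210 271 289
0.07100088198781375 0.07299424949529779 0.10453478275687551 lip [ 0.54699791 -0.30865033] back [ 0.46010981 -0.36677071]
0.10453478275687551 yaw 33.77899281472125
0.22161613938824407 yaw 33.70324964556701
end [ 0.36263042 -0.43162326] grip [ 0.40182741 -0.40547891] [ 0.40229119 -0.40533568]
```

>>> send_rows:
  commands: [1,-0.076,-0.02,0.5,0,0,-0.12,1,0,0,0.5,0,0,0,1,0,0,0.5,0,0,0,1,0,0,0.5,0,0,0,1,0,0,0.5,0,0,0,1,0,0,0.5,0,0,0,0,0,0,0,0,0,0,0,0,0,0,0,0,0,0,0,0,0,0,0,0,0,0,0,0,0,0,0]
  grip_force: 100

```text
clock: 5.65
tcp_pos: [0.4032, -0.4071, 0.0532]
tcp_rot: [0.001, -0.291, 0.957, -0.002]
wrist_force: [-0.2, -0.2, -0.3]
gripper_width: 0.0284
grasp_force: 0.0
```

>>> send_rows:
  commands: [0,0,0,0,0,0,0,0,0,0,0,0,0,0,0,0,0,0,0,0,0]

```text
clock: 5.95
tcp_pos: [0.4025, -0.4064, 0.0521]
tcp_rot: [0.0, -0.291, 0.957, -0.001]
wrist_force: [-0.9, -0.4, 1.5]
gripper_width: 0.0092
grasp_force: 98.2
```

```bash
python3 - <<'E'
from h import *
st()
E
```

```text
t 5.95 tcp [ 0.4025 -0.4064  0.0521] scoop yaw 33.81 noseup -0.02 roll -0.08 q [-0.9   0.46 -0.2   0.91 -0.   -1.49] F [-0.9 -0.4  1.5] w 0.0092 gf 98.2
```

>>> send_rows:
  commands: [0,0,0,-0.3,0,0,0,0,0,0,-0.5,0,0,0,0,0,0,-0.7,0,0,0,0,0,0,-0.5,0,0,0,0,0,0,0,0,0,0]

```text
clock: 6.45
tcp_pos: [0.404, -0.4077, 0.1553]
tcp_rot: [0.001, -0.291, 0.957, -0.003]
wrist_force: [0.4, -0.5, 0.4]
gripper_width: -0.0001
grasp_force: 0.0
```

```bash
python3 - <<'E'
from h import *
st(); im=bot.camera("wrist"); cv2.imwrite("pics/w2.png",im[:,:,::-1])
np.save("w2.npy",bot.camera_model("wrist"),allow_pickle=True)
E
```

```text
t 6.45 tcp [ 0.404  -0.4077  0.1553] scoop yaw 33.83 noseup 0.05 roll -0.38 q [-0.9   0.38 -0.03  1.15  0.   -1.49] F [ 0.4 -0.5  0.4] w -0.0001 gf 0.0
```

View pics/w2.png

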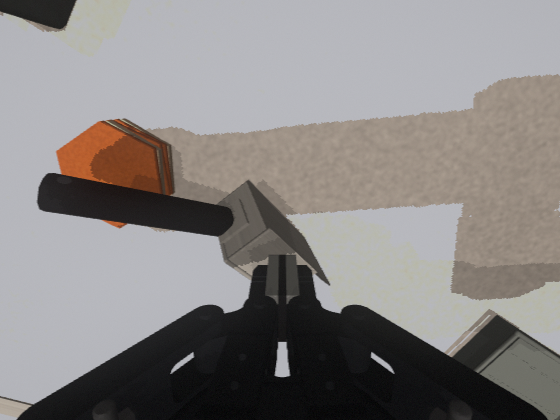

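The picture caught the scoop in the air, slipped out of the shut fingers and turning, with its handle at (45–230, 175–235). I'll let it settle and look again.

>>> send_rows:
  commands: [1,0,0,-0.5,0,0,0,1,0,0,-0.5,0,0,0,1,0,0,0,0,0,0,1,0,0,0,0,0,0]

```text
clock: 6.9
tcp_pos: [0.4022, -0.4056, 0.2003]
tcp_rot: [-0.0, -0.291, 0.957, 0.0]
wrist_force: [0.7, 0.6, -0.3]
gripper_width: 0.0581
grasp_force: 0.0
```

```bash
python3 - <<'E'
from h import *
st(); a=bot.camera("wrist"); np.save("w3.npy",bot.camera_model("wrist"),allow_pickle=True)
b=bot.camera("top");cv2.imwrite("pics/top3.png",b[:,:,::-1])
c=bot.camera("side");cv2.imwrite("pics/side3.png",c[:,:,::-1]); cv2.imwrite("pics/w3.png",a[:,:,::-1])
t=cv2.resize(b[190:290,340:470],(390,300),interpolation=cv2.INTER_CUBIC); s=cv2.resize(c[130:230,290:420],(390,300),interpolation=cv2.INTER_CUBIC)
v=np.vstack([np.hstack([t,s]),])
w=cv2.resize(a,(400,300)); 
out=np.zeros((600,780,3),np.uint8); out[:300]=v; out[300:,:400]=w
cv2.imwrite("pics/m3.png",out[:,:,::-1])
E
```

```text
t 6.9 tcp [ 0.4022 -0.4056  0.2003] scoop yaw 33.82 noseup 0.0 roll 0.06 q [-0.9   0.37  0.07  1.27  0.   -1.49] F [ 0.7  0.6 -0.3] w 0.0581 gf 0.0
```

View pics/m3.png

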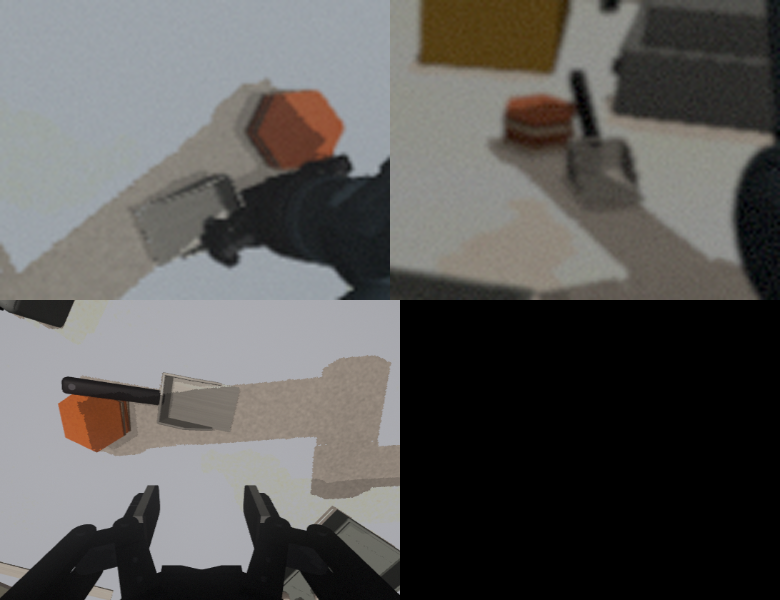

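It landed upright near (160–240, 373–432) in the wrist panel, with its handle passing above the edge of the tile stack. I'll measure it at full resolution.

```bash
python3 - <<'E'
from h import *
s,r=st(); m=bot.camera_model("wrist"); a=bot.camera("wrist")[:,:,::-1]; np.save("w4.npy",m,allow_pickle=True); cv2.imwrite("pics/w4.png",a)
o=cv2.imread("pics/w3.png"); print("diff",np.abs(a[60:220,60:360].astype(int)-o[60:220,60:360]).mean())
cv2.imwrite("pics/c4.png",cv2.resize(a[80:220,70:350],None,fx=2.8,fy=2.8,interpolation=cv2.INTER_CUBIC))
hsv=cv2.cvtColor(a,cv2.COLOR_BGR2HSV); k=((hsv[:,:,1]>130)&(hsv[:,:,0]<15)).astype(np.uint8); k[:, 300:]=0
o1=cv2.imread("pics/w1.png"); h1=cv2.cvtColor(o1,cv2.COLOR_BGR2HSV); k1=((h1[:,:,1]>130)&(h1[:,:,0]<15)).astype(np.uint8); k1[:,300:]=0
for kk,mm in ((k,m),(k1,np.load("w1.npy",allow_pickle=True).item())):
    p=cv2.findNonZero(kk)[:,0]; print("tile bbox corners",[onz(mm,q,.045)[:2].round(4).tolist() for q in (p[p[:,0].argmin()],p[p[:,1].argmax()])])
print("tcp px",proj(m,s["tcp_pos"]))
E
```

```text
t 7.05 tcp [ 0.4015 -0.4049  0.1995] scoop yaw 33.82 noseup -0.01 roll 0.19 q [-0.9   0.37  0.07  1.27  0.   -1.49] F [-0.5  0.6 -0.6] w 0.0789 gf 0.0
diff 8.619666666666667
tile bbox corners [[0.4841, -0.5941], [0.5213, -0.5179]]
tile bbox corners [[0.4847, -0.5945], [0.5208, -0.5174]]
tcp px [280.94520415 242.42928979]
```

View pics/c4.png

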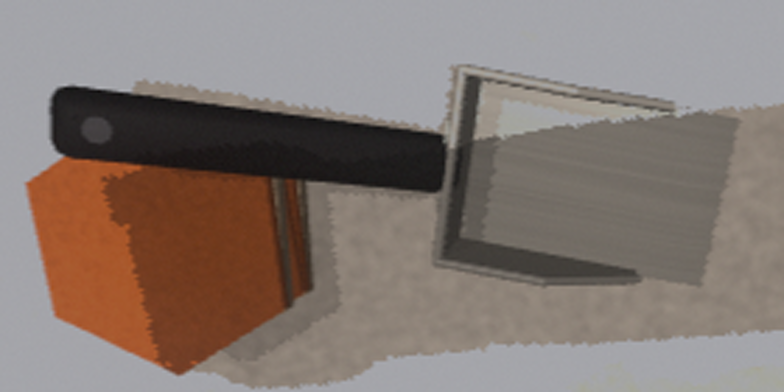

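>>> send_rows:
  commands: [0,0,0,0.5,0,0,0,0,0,0,1,0,0,0,0,0,0,1,0,0,0,0,0,0,0.6,0,0,0,0,0,0,0.2,0,0,0,0,0,0,0.2,0,0,0,0,0,0,0.1,0,0,0,0,0,0,0.05,0,0,0,0,0,0,0.05,0,0,0,0,0,0,0.05,0,0,0]
  grip_force: 60

```text
clock: 8.1
tcp_pos: [0.403, -0.4068, 0.015]
tcp_rot: [0.0, -0.291, 0.957, -0.001]
wrist_force: [0.1, 0.4, -0.4]
gripper_width: -0.0001
grasp_force: 0.0
```

```bash
python3 - <<'E'
from h import *
s,r=st(); m=bot.camera_model("wrist"); a=bot.camera("wrist")[:,:,::-1]; np.save("w5.npy",m,allow_pickle=True); cv2.imwrite("pics/w5.png",a)
print("tcp px",proj(m,s["tcp_pos"]))
c=bot.camera("side")[:,:,::-1]; ms=bot.camera_model("side"); cv2.imwrite("pics/side5.png",c); p=proj(ms,s["tcp_pos"]); print("side px",p)
x,y=p.astype(int); print(x,y)
o=np.zeros((420,790,3),np.uint8); o[:,:390]=cv2.resize(a[200:340,217:347],(390,420)); o[:,400:790]=cv2.resize(c[y-70:y+70,x-65:x+65],(390,420),interpolation=cv2.INTER_CUBIC)
cv2.imwrite("pics/m5.png",o)
E
```

```text
t 8.1 tcp [ 0.403  -0.4068  0.015 ] scoop yaw 33.82 noseup 0.01 roll -0.14 q [-0.9   0.49 -0.25  0.83 -0.   -1.49] F [ 0.1  0.4 -0.4] w -0.0001 gf 0.0
tcp px [280.93772383 242.41473297]
side px [352.60413551 189.81326994]
352 189
```

View pics/m5.png

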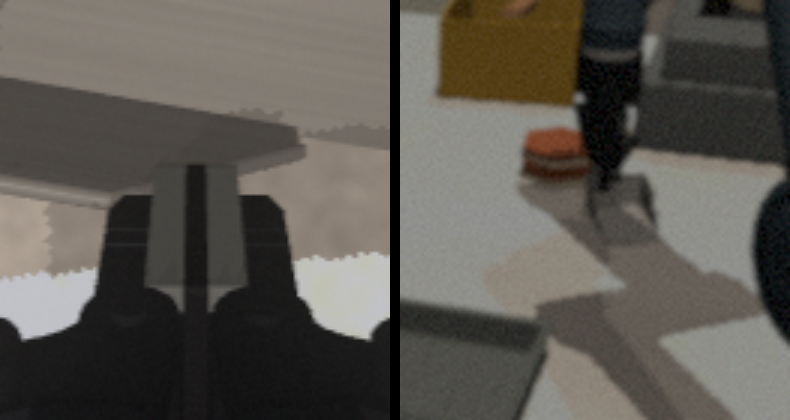

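The left panel shows the shut finger tips at full-frame (282, 255), just beside the scoop's side wall. The calibration puts the TCP at row 242, so the fingers look shorter than expected. I'll step clear of the scoop and touch the bench to check.

>>> send_rows:
  commands: [0,0,0,-0.4,0,0,0,0,-0.5,0,0,0,0,0,0,-0.5,0,0,0,0,0,0,0,0,0.4,0,0,0,0,0,0,0.1,0,0,0,0,0,0,0.05,0,0,0,0,0,0,0.05,0,0,0,0,0,0,0.04,0,0,0]

```text
clock: 9.0
tcp_pos: [0.4437, -0.3786, 0.0024]
tcp_rot: [0.0, -0.291, 0.957, -0.0]
wrist_force: [-0.6, -0.0, -0.6]
gripper_width: -0.0002
grasp_force: 0.0
```

```bash
python3 - <<'E'
from h import *
s,r=st(); m=bot.camera_model("wrist"); T=np.array(s["tcp_pos"])
for off in (-.011,0,.011):
    for h in (0,.01,.02,.03): print(off,h,proj(m,T-off*r[:,0]+[0,0,h]).round(0))
m4=np.load("w4.npy",allow_pickle=True).item()
c=lambda p:((p[0]+.5)/2.8-.5+70,(p[1]+.5)/2.8-.5+80)
L=[onz(m4,c(p),.001)[:2] for p in [(740,119),(702,285)]]; B=[onz(m4,c(p),.042)[:2] for p in [(457,66),(437,263)]]
l=sum(L)/2;b=sum(B)/2;e=onz(m4,c((52,122)),.10)[:2]
print(np.linalg.norm(L[0]-L[1]),np.linalg.norm(B[0]-B[1]),"lip",l,"back",b,"end",e)
for a in (b,e): d=l-a; print(np.linalg.norm(d),"yaw",np.degrees(np.arctan2(d[1],d[0])))
E
```

```text
t 9.0 tcp [ 0.4437 -0.3786  0.0024] scoop yaw 33.78 noseup 0.0 roll -0.05 q [-0.82  0.53 -0.23  0.82 -0.   -1.4 ] F [-0.6 -0.  -0.6] w -0.0002 gf 0.0
-0.011 0 [281. 225.]
-0.011 0.01 [281. 232.]
-0.011 0.02 [281. 240.]
-0.011 0.03 [281. 248.]
0 0 [281. 242.]
0 0.01 [281. 250.]
0 0.02 [281. 258.]
0 0.03 [281. 268.]
0.011 0 [281. 259.]
0.011 0.01 [281. 267.]
0.011 0.02 [281. 276.]
0.011 0.03 [281. 287.]
0.06991790574620262 0.07145837512885873 lip [ 0.35363886 -0.37194074] back [ 0.39618883 -0.47141632] end [ 0.43842546 -0.5711587 ]
0.10819376005294 yaw 113.15847110692509
0.21650995681497257 yaw 113.05446792926726
```

>>> send_rows:
  commands: [0,0,0,0.04,0,0,0,0,0,0,0.04,0,0,0,0,0,0,0.04,0,0,0]

```text
clock: 9.3
tcp_pos: [0.4438, -0.3782, -0.0039]
tcp_rot: [0.0, -0.291, 0.957, -0.0]
wrist_force: [-0.1, -0.0, -0.2]
gripper_width: 0.0001
grasp_force: 0.0
```

```bash
python3 - <<'E'
from h import *
s,r=st(); a=bot.camera("wrist")[:,:,::-1]; cv2.imwrite("pics/w6.png",a)
g=a.max(2); print(g[225:300:4,268].tolist(), g[225:300:4,274].tolist())
E
```

```text
t 9.3 tcp [ 0.4438 -0.3782 -0.0039] scoop yaw 33.81 noseup 0.0 roll -0.03 q [-0.81  0.53 -0.23  0.8  -0.   -1.4 ] F [-0.1 -0.  -0.2] w 0.0001 gf 0.0
[155, 156, 155, 166, 163, 160, 164, 160, 108, 90, 62, 68, 69, 66, 67, 68, 67, 66, 26] [154, 159, 160, 158, 159, 159, 148, 139, 69, 70, 66, 68, 68, 66, 67, 67, 63, 62, 94]
```

>>> send_rows:
  commands: [0,0,0,0.04,0,0,0,0,0,0,0.04,0,0,0,0,0,0,0.04,0,0,0]

```text
clock: 9.65
tcp_pos: [0.4438, -0.378, -0.0101]
tcp_rot: [-0.0, -0.291, 0.957, -0.0]
wrist_force: [0.5, -0.4, 0.4]
gripper_width: 0.0002
grasp_force: 0.0
```

>>> send_rows:
  commands: [0,0,0,0.04,0,0,0,0,0,0,0.04,0,0,0]

```text
clock: 9.85
tcp_pos: [0.4438, -0.378, -0.0142]
tcp_rot: [-0.0, -0.291, 0.957, -0.0]
wrist_force: [-0.1, -0.4, -0.2]
gripper_width: -0.0001
grasp_force: 0.0
```

>>> send_rows:
  commands: [0,0,0,0.04,0,0,0,0,0,0,0.04,0,0,0]

```text
clock: 10.05
tcp_pos: [0.4438, -0.378, -0.0182]
tcp_rot: [-0.0, -0.291, 0.957, -0.0]
wrist_force: [-0.1, 0.5, -0.5]
gripper_width: 0.0001
grasp_force: 0.0
```

>>> send_rows:
  commands: [0,0,0,0.04,0,0,0,0,0,0,0.02,0,0,0]

```text
clock: 10.25
tcp_pos: [0.4437, -0.3779, -0.0212]
tcp_rot: [-0.0, -0.291, 0.957, 0.0]
wrist_force: [0.1, -0.6, 0.3]
gripper_width: -0.0003
grasp_force: 0.0
```

>>> send_rows:
  commands: [0,0,0,0.03,0,0,0,0,0,0,0,0,0,0]

```text
clock: 10.45
tcp_pos: [0.4437, -0.3779, -0.0227]
tcp_rot: [-0.0, -0.291, 0.957, 0.0]
wrist_force: [0.8, -0.2, -0.3]
gripper_width: 0.0001
grasp_force: 0.0
```

```bash
python3 - <<'E'
from h import *
s,r=st(); a=bot.camera("wrist")[:,:,::-1]; cv2.imwrite("pics/w7.png",a); m=bot.camera_model("wrist")
for z in (0,.01,.02,.03): print(z, ((onz(m,(282,255),z)-s["tcp_pos"])[:2]@-r[:2,:2]).round(4))
c=bot.camera("side")[:,:,::-1]; ms=bot.camera_model("side"); cv2.imwrite("pics/side7.png",c); p=proj(ms,[*s["tcp_pos"][:2],0]); print("side px",p)
x,y=p.astype(int)
o=np.zeros((420,790,3),np.uint8); o[:,:390]=cv2.resize(a[200:340,217:347],(390,420)); o[:,400:790]=cv2.resize(c[y-45:y+25,x-32:x+33],(390,420),interpolation=cv2.INTER_CUBIC)
cv2.imwrite("pics/m7.png",o)
E
```

```text
t 10.45 tcp [ 0.4437 -0.3779 -0.0227] scoop yaw 33.82 noseup -0.0 roll 0.01 q [-0.81  0.55 -0.25  0.76 -0.   -1.4 ] F [ 0.8 -0.2 -0.3] w 0.0001 gf 0.0
0 [-0.0033 -0.0005]
0.01 [-0.0085 -0.0005]
0.02 [-0.0136 -0.0005]
0.03 [-0.0188 -0.0005]
side px [339.43316239 195.45578374]
```

View pics/m7.png

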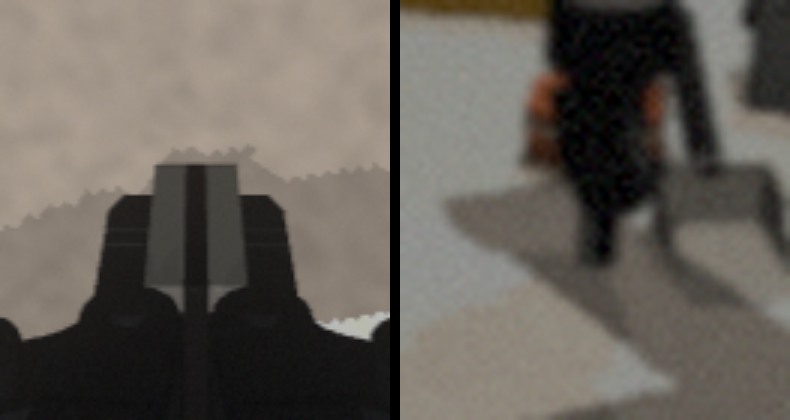

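The left panel shows the tip's contact shadow closing right at (195, 155). In the right panel the tip stands at (598, 265), about 1 px from the TCP's ground point. The reported TCP is therefore true in x and y but about 25 mm too low. I'll finish the touch.

>>> send_rows:
  commands: [0,0,0,0.04,0,0,0,0,0,0,0,0,0,0]

```text
clock: 10.75
tcp_pos: [0.4437, -0.3779, -0.0247]
tcp_rot: [-0.0, -0.291, 0.957, 0.0]
wrist_force: [1.1, -0.1, -0.1]
gripper_width: -0.0001
grasp_force: 0.0
```

>>> send_rows:
  commands: [0,0,0,0.04,0,0,0,0,0,0,0,0,0,0]

```text
clock: 10.95
tcp_pos: [0.4436, -0.3779, -0.0268]
tcp_rot: [-0.0, -0.291, 0.957, 0.0]
wrist_force: [0.1, -0.8, -0.3]
gripper_width: 0.0002
grasp_force: 0.0
```

>>> send_rows:
  commands: [0,0,0,0.03,0,0,0,0,0,0,0,0,0,0]

```text
clock: 11.15
tcp_pos: [0.4437, -0.3779, -0.0282]
tcp_rot: [-0.0, -0.291, 0.957, 0.0]
wrist_force: [-0.0, -0.7, -0.4]
gripper_width: -0.0002
grasp_force: 0.0
```

>>> send_rows:
  commands: [0,0,0,0.04,0,0,0,0,0,0,0,0,0,0]

```text
clock: 11.35
tcp_pos: [0.4439, -0.3782, -0.0297]
tcp_rot: [0.0, -0.291, 0.957, -0.0]
wrist_force: [-0.4, 1.2, 2.4]
gripper_width: 0.0
grasp_force: 1.4
```

>>> send_rows:
  commands: [0,0,0,0.04,0,0,0,0,0,0,0,0,0,0]

```text
clock: 11.55
tcp_pos: [0.444, -0.3782, -0.0298]
tcp_rot: [0.0, -0.291, 0.957, -0.001]
wrist_force: [-2.9, 4.8, 16.4]
gripper_width: -0.0
grasp_force: 8.5
```

```bash
python3 - <<'E'
from h import *
st()
E
```

```text
t 11.55 tcp [ 0.444  -0.3782 -0.0298] scoop yaw 33.83 noseup 0.0 roll -0.07 q [-0.81  0.56 -0.26  0.75 -0.   -1.4 ] F [-2.9  4.8 16.4] w -0.0 gf 8.5
```

The tip touches at a reported z of −0.0297, so the reported TCP lies 30 mm beyond the real tips along tool z. The first grip was therefore 30 mm too high, and I'll regrasp with that corrected.

>>> send_rows:
  commands: [1,0,0,-1,0,0,0,1,0,0,-1,0,0,0,1,0,0,-1,0,0,0,1,0.694,-0.774,0,0,0,0,1,0.694,-0.774,0,0,0,0,1,0.694,-0.774,0,0,0,0,1,0,0,0,0,0,-1,1,0,0,0,0,0,-1,1,0,0,0,0,0,-1,1,0,0,0,0,0,-1]
  grip_force: 100

```text
clock: 12.55
tcp_pos: [0.4225, -0.5266, 0.1174]
tcp_rot: [-0.0, -0.454, 0.891, 0.0]
wrist_force: [-0.0, 0.3, -0.6]
gripper_width: 0.0855
grasp_force: 0.0
```

>>> send_rows:
  commands: [1,0,0,0,0,0,-1,1,0,0,0,0,0,-1,1,0,0,0,0,0,-1,1,0,0,0,0,0,-1,1,0,0,0,0,0,-1,1,0,0,0,0,0,-1,1,0,0,0,0,0,-1,1,0,0,0,0,0,-1,1,0,0,0,0,0,-1,1,0,0,0,0,0,-1]

```text
clock: 13.55
tcp_pos: [0.4226, -0.5264, 0.1176]
tcp_rot: [-0.0, 0.788, -0.615, -0.0]
wrist_force: [0.5, -0.7, -0.3]
gripper_width: 0.0856
grasp_force: 0.0
```

>>> send_rows:
  commands: [1,0,0,0,0,0,-1,1,0,0,0,0,0,-0.86,1,0,0,0,0,0,0]

```text
clock: 13.85
tcp_pos: [0.4226, -0.5264, 0.1176]
tcp_rot: [-0.0, 0.834, -0.551, -0.0]
wrist_force: [-0.2, -0.1, 0.1]
gripper_width: 0.0854
grasp_force: 0.0
```

```bash
python3 - <<'E'
from h import *
s,r=st(); m=bot.camera_model("wrist"); a=bot.camera("wrist")[:,:,::-1]; cv2.imwrite("pics/w8.png",a)
g=a.max(2)
for v in range(90,260,12):
    c=np.where(g[v,230:330]<50)[0]+230
    if len(c): print(v,c.min(),c.max(),len(c))
S=lambda x,y,z:np.array([.4221-.3923*(x+.122)-.9198*y, -.5324+.9198*(x+.122)-.3923*y, z])
for p in [(-.165,0,.105),(-.122,0,.082),(-.06,0,.047),(.0525,-.035,0),(.0525,.035,0)]: print(p,proj(m,S(*p)).round(0))
cv2.imwrite("pics/c8.png",cv2.resize(a[60:340],None,fx=1.4,fy=1.4))
E
```

```text
t 13.85 tcp [ 0.4226 -0.5264  0.1176] scoop yaw 113.11 noseup 0.03 roll 0.01 q [-0.99  0.62  0.25  1.2  -0.   -2.96] F [-0.2 -0.1  0.1] w 0.0854 gf 0.0
150 275 300 26
162 273 303 31
174 273 303 31
186 273 302 30
198 274 301 28
210 274 301 28
222 275 300 26
234 275 299 25
246 275 298 24
258 275 298 24
(-0.165, 0, 0.105) [289. 159.]
(-0.122, 0, 0.082) [288. 214.]
(-0.06, 0, 0.047) [287. 268.]
(0.0525, -0.035, 0) [254. 336.]
(0.0525, 0.035, 0) [317. 336.]
```

>>> send_rows:
  commands: [1,0.106,0.056,0.3,0,0,0,1,0,0,0.5,0,0,0,1,0,0,0.5,0,0,0,1,0,0,0.43,0,0,0,1,0,0,0.2,0,0,0,1,0,0,0,0,0,0]

```text
clock: 14.5
tcp_pos: [0.421, -0.531, 0.0188]
tcp_rot: [-0.001, 0.834, -0.551, -0.002]
wrist_force: [-0.3, 0.3, -0.0]
gripper_width: 0.0854
grasp_force: 0.0
```

>>> send_rows:
  commands: [0,0,0,0,0,0,0,0,0,0,0,0,0,0,0,0,0,0,0,0,0,0,0,0,0,0,0,0,0,0,0,0,0,0,0,0,0,0,0,0,0,0,0,0,0,0,0,0,0,0,0,0,0,0,0,0]

```text
clock: 15.3
tcp_pos: [0.4226, -0.5331, 0.0223]
tcp_rot: [0.0, 0.834, -0.551, 0.001]
wrist_force: [0.3, -0.7, 6.0]
gripper_width: 0.0186
grasp_force: 97.3
```

```bash
python3 - <<'E'
from h import *
st()
E
```

```text
t 15.3 tcp [ 0.4226 -0.5331  0.0223] scoop yaw 113.12 noseup -0.09 roll -0.01 q [-0.99  0.68  0.11  1.   -0.   -2.97] F [ 0.3 -0.7  6. ] w 0.0186 gf 97.3
```

The width is 18.6 mm at 97 N, so this time it's a proper grip. I'll lift, carry the scoop over to the tray and turn it to face forward, and triangulate the cylinders meanwhile.

>>> send_rows:
  commands: [0,0,0,-0.4,0,0,0,0,0,0,-1,0,0,0,0,0,0,-1,0,0,0,0,-0.35,-0.12,0,0,0,0,0,-0.736,-0.238,0,0,0,0,0,-0.736,-0.238,0,0,0,0,0,-0.736,-0.238,0,0,0,0,0,-0.736,-0.238,0,0,0,0,0,-0.736,-0.238,0,0,0,0,0,-0.736,-0.238,0,0,0,0]
  grip_force: 120

```text
clock: 16.3
tcp_pos: [0.399, -0.2809, 0.1407]
tcp_rot: [-0.0, 0.834, -0.551, -0.001]
wrist_force: [0.3, -0.7, -0.6]
gripper_width: 0.0184
grasp_force: 117.2
```

```bash
python3 - <<'E'
from h import *
st()
mt=bot.camera_model("top"); ms=bot.camera_model("side")
def cents(f,x0,y0,x1,y1,th):
    g=cv2.imread(f).max(2)[y0:y1,x0:x1]; g=cv2.resize(g,None,fx=4,fy=4,interpolation=cv2.INTER_CUBIC)
    n,l,s,c=cv2.connectedComponentsWithStats((g>th).astype(np.uint8))
    return [((c[i][0]+.5)/4-.5+x0,(c[i][1]+.5)/4-.5+y0,s[i,4]) for i in range(1,n) if 60<s[i,4]<1500]
T=cents("pics/top0.png",256,172,310,255,140); S=cents("pics/side0.png",228,218,290,258,120)
print(len(T),len(S))
for t in T:
    P=onz(mt,t,.021); q=proj(ms,P-[0,0,.003]); b=min(S,key=lambda s:np.hypot(s[0]-q[0],s[1]-q[1])) if S else (0,0)
    Q=onz(ms,b,.019); print(P[:2].round(4),Q[:2].round(4))
E
```

```text
t 16.3 tcp [ 0.399  -0.2809  0.1407] scoop yaw 113.11 noseup 0.08 roll 0.02 q [-0.74  0.23 -0.28  1.06  0.   -2.72] F [ 0.3 -0.7 -0.6] w 0.0184 gf 117.2
8 9
[ 0.6594 -0.0551] [ 0.6629 -0.0579]
[0.6565 0.0403] [0.6599 0.0338]
[ 0.6553 -0.0064] [ 0.6594 -0.0128]
[0.6174 0.0369] [0.6216 0.0296]
[ 0.615  -0.0526] [ 0.6196 -0.0597]
[ 0.6104 -0.0074] [ 0.6126 -0.0106]
[0.5652 0.0009] [ 0.5671 -0.0021]
[0.5632 0.0473] [0.5661 0.0449]
```

>>> send_rows:
  commands: [0,-0.782,-0.251,0,0,0,0,0,-0.782,-0.251,0,0,0,0,0,-0.782,-0.251,0,0,0,0,0,-0.782,-0.251,0,0,0,0,0,-0.782,-0.251,0,0,0,0,0,-0.782,-0.251,0,0,0,0,0,-0.782,-0.251,0,0,0,0,0,-0.782,-0.251,0,0,0,0,0,0,0,0,0,0,1,0,0,0,0,0,0,1]

```text
clock: 17.3
tcp_pos: [0.3683, 0.0456, 0.1408]
tcp_rot: [0.001, 0.783, -0.622, -0.0]
wrist_force: [-0.0, -0.3, -0.6]
gripper_width: 0.0185
grasp_force: 117.5
```

>>> send_rows:
  commands: [0,0,0,0,0,0,1,0,0,0,0,0,0,1,0,0,0,0,0,0,1,0,0,0,0,0,0,1,0,0,0,0,0,0,1,0,0,0,0,0,0,1,0,0,0,0,0,0,1,0,0,0,0,0,0,1,0,0,0,0,0,0,1,0,0,0,0,0,0,1]

```text
clock: 18.3
tcp_pos: [0.3685, 0.0442, 0.1408]
tcp_rot: [-0.001, -0.446, 0.895, 0.0]
wrist_force: [0.3, 0.1, -1.6]
gripper_width: 0.0179
grasp_force: 117.4
```

>>> send_rows:
  commands: [0,0,0,0,0,0,1,0,0,0,0,0,0,1,0,0,0,0,0,0,1,0,0,0,0,0,0,1,0,0,0,0,0,0,1,0,0,0,0,0,0,1,0,0,0,0,0,0,1,0,0,0,0,0,0,1,0,0,0,0,0,0,1,0,0,0,0,0,0,1]

```text
clock: 19.3
tcp_pos: [0.3684, 0.0443, 0.1407]
tcp_rot: [-0.001, -0.025, 1.0, 0.0]
wrist_force: [0.2, 0.1, -1.5]
gripper_width: 0.0182
grasp_force: 117.4
```

>>> send_rows:
  commands: [0,0,0,0,0,0,0.62,0,0,0,0.5,0,0,0,0,0,0,0.5,0,0,0,0,0,0,0,0,0,0]

```text
clock: 19.7
tcp_pos: [0.3654, 0.0444, 0.0885]
tcp_rot: [-0.004, -0.0, 1.0, 0.0]
wrist_force: [-1.3, -0.1, -1.4]
gripper_width: 0.0182
grasp_force: 117.3
```

```bash
python3 - <<'E'
from h import *
s,r=st(); a=bot.camera("top")[:,:,::-1]; cv2.imwrite("pics/top9.png",a); m=bot.camera_model("top")
P=np.array(s["tcp_pos"]); X=-r[:,0];Y=r[:,1];Z=-r[:,2]
S=lambda x,y,z:P+X*x+Y*y+Z*(z-.0223)
for p in [(.1754,.035,0),(.1754,-.035,0),(.0704,.035,.042),(.0704,-.035,.042)]: print(p,proj(m,S(*p)).round(1))
for b in (bot.camera("side")[:,:,::-1],): cv2.imwrite("pics/side9.png",b)
o=np.vstack([np.hstack([cv2.resize(a[160:265,240:340],(400,420),interpolation=cv2.INTER_CUBIC),cv2.resize(b[195:295,210:310],(400,420),interpolation=cv2.INTER_CUBIC)])]); cv2.imwrite("pics/m9.png",o)
E
```

```text
t 19.7 tcp [0.3654 0.0444 0.0885] scoop yaw 0.02 noseup -0.43 roll 0.02 q [-0.05  0.05 -0.64  0.88  0.   -0.05] F [-1.3 -0.1 -1.4] w 0.0182 gf 117.3
(0.1754, 0.035, 0) [257.7 213.8]
(0.1754, -0.035, 0) [278.3 213.9]
(0.0704, 0.035, 0.042) [256.8 245.1]
(0.0704, -0.035, 0.042) [278.3 245.2]
```

View pics/m9.png

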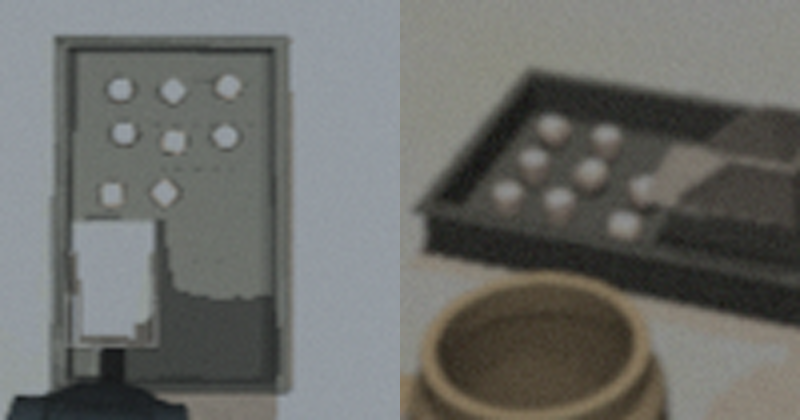

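The left panel shows the bowl over the tray at panel (75–158, 218–345), about 1 px towards −y of the prediction. The left column of three cylinders lies ahead of it at (111, 193), (123, 133) and (120, 90). The right panel shows the jar's mouth and the tray undisturbed. I'll shift 3 mm, pitch nose-down and land.

>>> send_rows:
  commands: [0,0,0.066,0,0,0.6,0,0,0,0,0.4,0,0,0,0,0,0,0.3,0,0,0,0,0,0,0.2,0,0,0,0,0,0,0.1,0,0,0,0,0,0,0,0,0,0,0,0,0,0,0,0,0]

```text
clock: 20.5
tcp_pos: [0.3673, 0.0474, 0.0422]
tcp_rot: [-0.026, -0.0, 1.0, -0.0]
wrist_force: [-0.7, -0.0, -1.9]
gripper_width: 0.0181
grasp_force: 117.4
```

```bash
python3 - <<'E'
from h import *
st()
E
```

```text
t 20.5 tcp [0.3673 0.0474 0.0422] scoop yaw 0.02 noseup -2.94 roll -0.01 q [-0.04  0.15 -0.67  0.8  -0.   -0.04] F [-0.7 -0.  -1.9] w 0.0181 gf 117.4
```

>>> send_rows:
  commands: [0,0,0,0.04,0,0,0,0,0,0,0,0,0,0]

```text
clock: 20.7
tcp_pos: [0.367, 0.0474, 0.0398]
tcp_rot: [-0.026, -0.0, 1.0, -0.0]
wrist_force: [-0.3, 0.4, -1.7]
gripper_width: 0.0183
grasp_force: 117.4
```

>>> send_rows:
  commands: [0,0,0,0.03,0,0,0,0,0,0,0,0,0,0]

```text
clock: 20.9
tcp_pos: [0.3672, 0.0475, 0.0383]
tcp_rot: [-0.026, -0.0, 1.0, -0.0]
wrist_force: [-1.2, -0.0, 1.4]
gripper_width: 0.0181
grasp_force: 117.3
```

>>> send_rows:
  commands: [0,0,0,0.03,0,0,0,0,0,0,0,0,0,0]

```text
clock: 21.1
tcp_pos: [0.3675, 0.0475, 0.037]
tcp_rot: [-0.025, -0.0, 1.0, -0.0]
wrist_force: [-1.3, -0.3, 4.4]
gripper_width: 0.0181
grasp_force: 117.5
```

>>> send_rows:
  commands: [0,-0.18,0,-0.0094,0,0,0,0,-0.18,0,-0.0094,0,0,0,0,-0.18,0,-0.0094,0,0,0,0,-0.18,0,-0.0094,0,0,0,0,-0.18,0,-0.0094,0,0,0,0,-0.18,0,-0.0094,0,0,0,0,-0.18,0,-0.0094,0,0,0,0,-0.18,0,-0.0094,0,0,0,0,-0.18,0,-0.0094,0,0,0,0,-0.18,0,-0.0094,0,0,0]

```text
clock: 22.1
tcp_pos: [0.4579, 0.0475, 0.0368]
tcp_rot: [-0.026, -0.0, 1.0, -0.0]
wrist_force: [-1.8, -0.3, 6.4]
gripper_width: 0.0181
grasp_force: 117.8
```

```bash
cat > look.py <<'E'
from h import *
import sys
s,r=st(); a=bot.camera("top")[:,:,::-1]; cv2.imwrite(f"pics/{sys.argv[1]}.png",a); m=bot.camera_model("top")
b=bot.camera("side")[:,:,::-1]; cv2.imwrite(f"pics/{sys.argv[1]}s.png",b)
P=np.array(s["tcp_pos"]); S=lambda x,y,z:P-r[:,0]*x+r[:,1]*y-r[:,2]*(z-.0223)
L=S(.1754,0,0); print("lip",L.round(4)); 
x0,y0,x1,y1=256,172,310,255
g=cv2.resize(a.max(2)[y0:y1,x0:x1],None,fx=4,fy=4,interpolation=cv2.INTER_CUBIC)
n,l,q,c=cv2.connectedComponentsWithStats((g>140).astype(np.uint8))
for i in range(1,n):
    if q[i,4]>60:
        P=onz(m,((c[i][0]+.5)/4-.5+x0,(c[i][1]+.5)/4-.5+y0),.021); print(P[:2].round(4),q[i,2:].tolist())
E
python3 look.py t10
```

```text
t 22.1 tcp [0.4579 0.0475 0.0368] scoop yaw 0.02 noseup -2.95 roll -0.0 q [-0.03  0.32 -0.46  0.84 -0.   -0.03] F [-1.8 -0.3  6.4] w 0.0181 gf 117.8
lip [0.6319 0.0476 0.0055]
[0.6599 0.0395] [21, 19, 310]
[ 0.6595 -0.0552] [20, 21, 305]
[ 0.6554 -0.0064] [22, 22, 321]
[0.6391 0.0504] [19, 19, 301]
[0.6389 0.0275] [18, 19, 277]
[0.5959 0.0473] [75, 74, 4763]
[ 0.6149 -0.0525] [21, 19, 300]
[ 0.6104 -0.0074] [20, 20, 309]
```

>>> send_rows:
  commands: [0,-0.12,0,-0.0063,0,0,0,0,-0.12,0,-0.0063,0,0,0,0,-0.12,0,-0.0063,0,0,0,0,-0.12,0,-0.0063,0,0,0,0,-0.12,0,-0.0063,0,0,0,0,-0.12,0,-0.0063,0,0,0]

```text
clock: 22.8
tcp_pos: [0.4929, 0.0475, 0.0368]
tcp_rot: [-0.026, -0.0, 1.0, -0.0]
wrist_force: [-1.3, -0.9, 6.0]
gripper_width: 0.018
grasp_force: 117.9
```

```bash
python3 look.py t11
```

```text
t 22.8 tcp [0.4929 0.0475 0.0368] scoop yaw 0.02 noseup -3.0 roll -0.01 q [-0.03  0.38 -0.37  0.88 -0.   -0.03] F [-1.3 -0.9  6. ] w 0.018 gf 117.9
lip [0.6669 0.0476 0.0053]
[0.6812 0.0367] [21, 19, 292]
[0.6749 0.0681] [20, 22, 323]
[0.671  0.0171] [19, 20, 291]
[ 0.6594 -0.0551] [22, 21, 316]
[ 0.6555 -0.0065] [22, 22, 320]
[0.6404 0.0479] [75, 52, 3243]
[ 0.6183 -0.0531] [19, 13, 158]
```

>>> send_rows:
  commands: [0,-0.08,0,-0.0042,0,0,0,0,-0.08,0,-0.0042,0,0,0,0,-0.08,0,-0.0042,0,0,0,0,-0.08,0,-0.0042,0,0,0]

```text
clock: 23.3
tcp_pos: [0.5085, 0.0475, 0.0367]
tcp_rot: [-0.026, -0.0, 1.0, -0.0]
wrist_force: [-2.2, 0.1, 7.3]
gripper_width: 0.0184
grasp_force: 118.0
```

```bash
python3 look.py t12
```

```text
t 23.3 tcp [0.5085 0.0475 0.0367] scoop yaw 0.02 noseup -3.03 roll -0.01 q [-0.03  0.41 -0.32  0.89 -0.   -0.03] F [-2.2  0.1  7.3] w 0.0184 gf 118.0
lip [0.6824 0.0476 0.0052]
[0.6815 0.0374] [19, 19, 277]
[0.6816 0.0142] [21, 19, 288]
[0.6797 0.0743] [20, 18, 278]
[0.6572 0.0469] [74, 39, 1878]
[ 0.6594 -0.0552] [22, 21, 321]
[ 0.656  -0.0063] [22, 20, 308]
```

>>> send_rows:
  commands: [0,-0.06,0,-0.0031,0,0,0,0,-0.06,0,-0.0031,0,0,0,0,-0.06,0,-0.0031,0,0,0,0,0,0,0,0,0,0]

```text
clock: 23.8
tcp_pos: [0.518, 0.0475, 0.0368]
tcp_rot: [-0.026, -0.0, 1.0, -0.0]
wrist_force: [-1.1, -0.4, 4.9]
gripper_width: 0.0183
grasp_force: 118.0
```

```bash
python3 look.py t13; python3 - <<'E'
import cv2,numpy as np
a=cv2.imread("pics/t13.png")[165:225,252:316].max(2)
for v in range(0,60,3): print(165+v,a[v,::3].tolist())
E
```

```text
t 23.8 tcp [0.518  0.0475 0.0368] scoop yaw 0.02 noseup -2.99 roll -0.0 q [-0.03  0.42 -0.3   0.9  -0.   -0.03] F [-1.1 -0.4  4.9] w 0.0183 gf 118.0
lip [0.692  0.0476 0.0054]
[0.6813 0.0744] [22, 18, 302]
[0.6816 0.0376] [19, 19, 288]
[0.6816 0.0147] [22, 18, 305]
[0.6665 0.0491] [75, 34, 990]
[ 0.6596 -0.0552] [22, 21, 317]
165 [162, 164, 164, 163, 161, 165, 164, 161, 161, 163, 163, 164, 165, 166, 163, 163, 164, 167, 163, 166, 164, 165]
168 [165, 147, 147, 148, 148, 148, 153, 150, 150, 148, 148, 148, 149, 146, 151, 150, 151, 148, 146, 148, 160, 165]
171 [159, 101, 80, 84, 79, 78, 88, 79, 83, 80, 80, 78, 78, 78, 95, 93, 94, 95, 96, 108, 136, 164]
174 [158, 109, 156, 163, 130, 127, 163, 131, 163, 159, 111, 108, 112, 110, 111, 110, 110, 111, 97, 104, 139, 163]
177 [162, 112, 96, 141, 157, 148, 144, 104, 135, 108, 113, 110, 111, 110, 111, 107, 114, 110, 98, 105, 137, 163]
180 [129, 110, 116, 156, 156, 158, 156, 156, 143, 96, 125, 116, 102, 95, 119, 162, 119, 107, 98, 103, 137, 164]
183 [51, 59, 60, 59, 59, 57, 54, 54, 79, 62, 63, 128, 109, 111, 107, 155, 98, 108, 97, 106, 113, 164]
186
[... 572 characters left out ...]
, 71, 59, 103, 114, 165]
204 [85, 73, 84, 82, 96, 96, 97, 102, 71, 84, 83, 46, 51, 69, 71, 67, 71, 71, 66, 96, 114, 163]
207 [89, 82, 91, 90, 90, 91, 89, 88, 80, 84, 85, 42, 54, 66, 69, 68, 67, 72, 84, 95, 115, 160]
210 [90, 86, 91, 91, 92, 92, 88, 92, 82, 89, 88, 40, 54, 69, 72, 72, 68, 70, 82, 97, 115, 163]
213 [80, 75, 76, 77, 75, 77, 83, 82, 86, 94, 92, 35, 70, 67, 70, 70, 71, 68, 80, 98, 112, 162]
216 [72, 74, 75, 77, 77, 74, 68, 64, 109, 107, 108, 39, 70, 71, 70, 69, 70, 70, 84, 99, 114, 166]
219 [68, 76, 76, 76, 76, 73, 72, 62, 108, 113, 115, 41, 68, 69, 71, 66, 71, 70, 99, 100, 112, 162]
222 [70, 76, 73, 77, 74, 72, 71, 63, 101, 101, 103, 51, 69, 65, 70, 69, 69, 68, 94, 97, 114, 163]
```

>>> send_rows:
  commands: [0,0.006,0,0.052,0,-0.57,0,0,0.008,0,0.051,0,-0.57,0,0,0.01,0,0.051,0,-0.57,0,0,0.012,0,0.05,0,-0.57,0,0,0.014,0,0.049,0,-0.57,0,0,0.017,0,0.048,0,-0.57,0,0,0.02,0,0.047,0,-0.57,0,0,0.022,0,0.046,0,-0.57,0,0,0.024,0,0.045,0,-0.57,0,0,0.026,0,0.044,0,-0.57,0]

```text
clock: 24.9
tcp_pos: [0.5106, 0.0476, 0.0089]
tcp_rot: [0.219, -0.0, 0.976, -0.0]
wrist_force: [0.4, -0.7, -2.0]
gripper_width: 0.0182
grasp_force: 117.7
```

```bash
python3 look.py t14
```

```text
t 24.9 tcp [0.5106 0.0476 0.0089] scoop yaw 0.01 noseup 25.28 roll -0.0 q [-0.04  0.14 -0.97  0.02  0.02 -0.04] F [ 0.4 -0.7 -2. ] w 0.0182 gf 117.7
lip [0.6787 0.0476 0.0636]
[0.6723 0.0504] [75, 29, 1271]
[0.6607 0.0145] [22, 19, 316]
[ 0.6595 -0.0552] [20, 21, 305]
[ 0.6548 -0.0081] [16, 22, 234]
[0.6504 0.0721] [19, 21, 298]
[0.6233 0.0394] [28, 64, 919]
[0.6309 0.0632] [23, 23, 271]
[0.6071 0.0649] [24, 42, 251]
[ 0.615  -0.0526] [21, 19, 296]
[ 0.6105 -0.0075] [20, 20, 304]
[ 0.5665 -0.0006] [17, 22, 286]
```

>>> send_rows:
  commands: [0,-0.085,0,-0.18,0,0,0,0,-0.085,0,-0.18,0,0,0,0,-0.085,0,-0.18,0,0,0,0,-0.085,0,-0.18,0,0,0,0,0,0,0,0,0,0]

```text
clock: 25.5
tcp_pos: [0.5146, 0.0474, 0.052]
tcp_rot: [0.221, -0.0, 0.975, -0.0]
wrist_force: [1.2, -0.0, -1.7]
gripper_width: 0.0182
grasp_force: 118.7
```

```bash
python3 look.py t15
```

```text
t 25.5 tcp [0.5146 0.0474 0.052 ] scoop yaw 0.02 noseup 25.51 roll -0.01 q [-0.04  0.05 -0.91  0.16  0.02 -0.04] F [ 1.2 -0.  -1.7] w 0.0182 gf 118.7
lip [0.6826 0.0475 0.1074]
[0.6612 0.0492] [76, 90, 4042]
[ 0.6799 -0.041 ] [21, 21, 309]
[ 0.6577 -0.0593] [21, 20, 303]
[ 0.6555 -0.0086] [15, 22, 234]
[ 0.615  -0.0526] [21, 19, 293]
[ 0.6104 -0.0092] [15, 20, 233]
[0.5999 0.0615] [18, 30, 372]
[0.5951 0.0382] [22, 21, 320]
[ 5.662e-01 -3.000e-04] [19, 21, 294]
```

Two cylinders are now held at the back of the bowl, and the third rolled back into the tray. There is time for a second pass with these on board, so I'll back up for the centre column.

>>> send_rows:
  commands: [0,-0.06,0,-0.13,0,0.58,0,0,-0.055,0,-0.133,0,0.58,0,0,-0.05,0,-0.136,0,0.58,0,0,-0.04,0,-0.138,0,0.58,0,0,-0.03,0,-0.14,0,0.58,0,0,-0.02,0,-0.142,0,0.58,0]

```text
clock: 26.2
tcp_pos: [0.5124, 0.0475, 0.0934]
tcp_rot: [0.069, -0.0, 0.998, -0.0]
wrist_force: [0.3, 0.8, -2.3]
gripper_width: 0.0183
grasp_force: 118.6
```

>>> send_rows:
  commands: [0,0.15,-0.052,-0.021,0,0,0,0,0.3,-0.105,-0.042,0,0,0,0,0.45,-0.157,-0.063,0,0,0,0,0.5,-0.174,-0.07,0,0,0,0,0.45,-0.157,-0.063,0,0,0,0,0.4,-0.14,-0.056,0,0,0,0,0.3,-0.105,-0.042,0,0,0,0,0.2,-0.07,-0.028,0,0,0,0,0.12,-0.048,-0.017,0,0,0,0,0,0,0,0,0,0]

```text
clock: 27.2
tcp_pos: [0.3672, -0.003, 0.0933]
tcp_rot: [0.07, 0.0, 0.998, -0.0]
wrist_force: [0.5, -0.8, -1.8]
gripper_width: 0.0185
grasp_force: 118.6
```

```bash
python3 look.py t16
```

```text
t 27.2 tcp [ 0.3672 -0.003   0.0933] scoop yaw -0.02 noseup 8.07 roll -0.0 q [-0.21 -0.1  -0.79  0.74  0.03 -0.21] F [ 0.5 -0.8 -1.8] w 0.0185 gf 118.6
lip [ 0.544  -0.0031  0.0958]
[ 0.6798 -0.043 ] [18, 21, 299]
[ 0.6554 -0.0064] [21, 22, 294]
[ 0.6529 -0.0654] [21, 20, 290]
[ 0.615  -0.0526] [21, 19, 289]
[ 0.6106 -0.0074] [19, 19, 286]
[ 5.667e-01 -3.000e-04] [18, 22, 297]
[ 0.5028 -0.0055] [81, 119, 7168]
[0.4458 0.0096] [26, 19, 330]
[ 0.4461 -0.0155] [20, 18, 304]
[0.4277 0.0177] [30, 4, 67]
```

>>> send_rows:
  commands: [0,0.03,0,0.28,0,0.55,0,0,0.02,0,0.28,0,0.55,0,0,0.01,0,0.28,0,0.55,0,0,0,0,0.24,0,0.55,0,0,0,0,0.04,0,0,0,0,0,0,0,0,0,0,0,0,0,0,0,0,0]

```text
clock: 28.0
tcp_pos: [0.3697, -0.0029, 0.0382]
tcp_rot: [-0.024, -0.0, 1.0, -0.0]
wrist_force: [-0.4, -0.8, -0.6]
gripper_width: 0.0181
grasp_force: 119.1
```

```bash
python3 -c "
from h import *
st()"
```

```text
t 28.0 tcp [ 0.3697 -0.0029  0.0382] scoop yaw 0.03 noseup -2.77 roll -0.02 q [-0.17  0.15 -0.68  0.78 -0.01 -0.17] F [-0.4 -0.8 -0.6] w 0.0181 gf 119.1
```

>>> send_rows:
  commands: [0,-0.1,0,0.03,0,0,0,0,-0.2,0,-0.01,0,0,0,0,-0.2,0,-0.01,0,0,0,0,-0.2,0,-0.01,0,0,0,0,-0.2,0,-0.01,0,0,0,0,-0.2,0,-0.01,0,0,0,0,-0.2,0,-0.01,0,0,0,0,-0.2,0,-0.01,0,0,0,0,-0.2,0,-0.01,0,0,0,0,-0.2,0,-0.01,0,0,0]

```text
clock: 29.0
tcp_pos: [0.4657, -0.003, 0.0362]
tcp_rot: [-0.025, -0.0, 1.0, -0.0]
wrist_force: [-1.3, -1.0, 5.5]
gripper_width: 0.018
grasp_force: 119.2
```

>>> send_rows:
  commands: [0,-0.15,0,-0.0078,0,0,0,0,-0.12,0,-0.0063,0,0,0,0,-0.12,0,-0.0063,0,0,0,0,-0.1,0,-0.005,0,0,0,0,-0.1,0,-0.005,0,0,0]

```text
clock: 29.5
tcp_pos: [0.495, -0.003, 0.0362]
tcp_rot: [-0.025, -0.0, 1.0, -0.0]
wrist_force: [-2.0, 0.1, 6.4]
gripper_width: 0.0181
grasp_force: 119.2
```

```bash
python3 look.py t17
```

```text
t 29.5 tcp [ 0.495  -0.003   0.0362] scoop yaw 0.02 noseup -2.82 roll -0.02 q [-0.13  0.38 -0.37  0.87 -0.01 -0.13] F [-2.   0.1  6.4] w 0.0181 gf 119.2
lip [ 0.6691 -0.0029  0.0053]
[ 0.6812 -0.004 ] [18, 18, 273]
[ 0.6798 -0.0429] [20, 21, 318]
[0.674 0.039] [21, 22, 313]
[ 0.6678 -0.0218] [22, 22, 316]
[ 0.6428 -0.0017] [78, 51, 2926]
[ 0.653  -0.0651] [21, 20, 301]
```

>>> send_rows:
  commands: [0,-0.08,0,-0.0042,0,0,0,0,-0.08,0,-0.0042,0,0,0,0,-0.08,0,-0.0042,0,0,0,0,-0.08,0,-0.0042,0,0,0,0,-0.07,0,-0.0031,0,0,0,0,-0.06,0,-0.0031,0,0,0,0,0,0,0,0,0,0]

```text
clock: 30.3
tcp_pos: [0.5175, -0.0029, 0.0362]
tcp_rot: [-0.024, -0.0, 1.0, -0.0]
wrist_force: [-0.9, 0.2, 5.0]
gripper_width: 0.0184
grasp_force: 119.2
```

```bash
python3 look.py t18
```

```text
t 30.3 tcp [ 0.5175 -0.0029  0.0362] scoop yaw 0.02 noseup -2.81 roll -0.01 q [-0.12  0.42 -0.31  0.89 -0.01 -0.12] F [-0.9  0.2  5. ] w 0.0184 gf 119.2
lip [ 0.6916 -0.0029  0.0054]
[0.6716 0.0038] [72, 39, 1143]
[ 0.6798 -0.0451] [20, 21, 314]
[0.6786 0.0427] [20, 20, 313]
[ 0.6762 -0.0223] [22, 22, 317]
[ 0.6557 -0.0642] [18, 15, 186]
```

>>> send_rows:
  commands: [0,0.006,0,0.05,0,-0.57,0,0,0.008,0,0.05,0,-0.57,0,0,0.01,0,0.048,0,-0.57,0,0,0.012,0,0.046,0,-0.57,0,0,0.01,0,0.042,0,-0.57,0,0,0.01,0,0.036,0,-0.57,0,0,0.01,0,0.03,0,-0.57,0,0,0.01,0,0.02,0,-0.57,0,0,0.005,0,0.01,0,-0.57,0,0,0,0,0,0,-0.57,0]

```text
clock: 31.4
tcp_pos: [0.5114, -0.0026, 0.0169]
tcp_rot: [0.22, -0.0, 0.976, 0.0]
wrist_force: [0.3, -0.9, -2.2]
gripper_width: 0.0181
grasp_force: 118.7
```

>>> send_rows:
  commands: [0,-0.085,0,-0.18,0,0,0,0,-0.085,0,-0.18,0,0,0,0,-0.085,0,-0.18,0,0,0,0,-0.085,0,-0.18,0,0,0,0,0,0,0,0,0,0]

```text
clock: 31.9
tcp_pos: [0.513, -0.0029, 0.0583]
tcp_rot: [0.221, -0.0, 0.975, -0.0]
wrist_force: [-0.4, 0.7, -2.1]
gripper_width: 0.0182
grasp_force: 118.6
```

```bash
python3 look.py t19
```

```text
t 31.9 tcp [ 0.513  -0.0029  0.0583] scoop yaw 0.01 noseup 25.5 roll -0.01 q [-0.18  0.03 -0.91  0.19  0.08 -0.16] F [-0.4  0.7 -2.1] w 0.0182 gf 118.6
lip [ 0.6809 -0.0028  0.1137]
[ 0.6694 -0.0093] [77, 73, 2735]
[0.6786 0.0454] [18, 20, 269]
[ 0.6798 -0.0539] [11, 18, 144]
[0.6458 0.0121] [23, 72, 689]
[ 0.6531 -0.0651] [21, 21, 298]
[ 0.6155 -0.0244] [19, 22, 321]
[6.144e-01 3.000e-04] [22, 18, 313]
[ 0.6147 -0.0569] [10, 18, 128]
[0.594  0.0089] [19, 20, 291]
[ 0.5939 -0.0154] [19, 19, 287]
```

Four cylinders ride in the scoop and four stay in the tray. I'll lift, turn towards the jar, and measure the jar's mouth.

>>> send_rows:
  commands: [0,-0.12,0,-0.26,0,0,0,0,-0.22,0,-0.46,0,0,0,0,-0.27,0,-0.56,0,0,0,0,-0.27,0,-0.56,0,0,0,0,-0.22,0,-0.46,0,0,0,0,-0.12,0,-0.26,0,0,0,0,0,0,0,-0.15,0,-0.31,0,0,0,0,-0.28,0,-0.59,0,0,0,0,-0.43,0,-0.9,0,0,0,0,-0.43,0,-0.9]

```text
clock: 33.0
tcp_pos: [0.5119, -0.0025, 0.1985]
tcp_rot: [0.218, -0.129, 0.967, 0.029]
wrist_force: [0.1, 1.0, -2.4]
gripper_width: 0.018
grasp_force: 118.8
```

>>> send_rows:
  commands: [0,0,0,0,-0.43,0,-0.9,0,0,0,0,-0.43,0,-0.9,0,0,0,0,-0.43,0,-0.9,0,0,0,0,-0.43,0,-0.9,0,0,0,0,-0.43,0,-0.9,0,0,0,0,-0.43,0,-0.9,0,0,0,0,-0.43,0,-0.9,0,0,0,0,-0.43,0,-0.9,0,0,0,0,-0.43,0,-0.9,0,0,0,0,-0.43,0,-0.9]

```text
clock: 34.0
tcp_pos: [0.5127, -0.0034, 0.1987]
tcp_rot: [0.186, -0.524, 0.823, 0.119]
wrist_force: [0.1, -0.5, -2.8]
gripper_width: 0.0186
grasp_force: 118.7
```

>>> send_rows:
  commands: [0,0,0,0,-0.43,0,-0.9,0,0,0,0,-0.28,0,-0.59,0,0,0,0,-0.15,0,-0.31,0,0,0,0,0,0,0]

```text
clock: 34.4
tcp_pos: [0.5133, -0.0033, 0.1987]
tcp_rot: [0.175, -0.592, 0.775, 0.135]
wrist_force: [0.4, 0.2, -2.4]
gripper_width: 0.0182
grasp_force: 118.6
```

```bash
python3 - <<'E'
from h import *
st()
for f,n,box in (("top0","top",(155,195,220,255)),("side0","side",(205,255,285,345))):
    im=cv2.imread(f"pics/{f}.png"); m=bot.camera_model(n); x0,y0,x1,y1=box
    lab=cv2.cvtColor(im,cv2.COLOR_BGR2LAB).astype(int)[y0:y1,x0:x1]
    k=((lab[:,:,2]-128)>8).astype(np.uint8)
    k=cv2.morphologyEx(k,cv2.MORPH_OPEN,np.ones((3,3)))
    c=max(cv2.findContours(k,cv2.RETR_EXTERNAL,cv2.CHAIN_APPROX_NONE)[0],key=cv2.contourArea)
    X,Y,W,H=cv2.boundingRect(c); print(n,X+x0,Y+y0,W,H)
    if n=="top":
        (a,b),rr=cv2.minEnclosingCircle(c); print("circ",a+x0,b+y0,rr,onz(m,(a+x0,b+y0),.11)); e=cv2.fitEllipse(c); print(e, onz(m,(e[0][0]+x0,e[0][1]+y0),.11))
    else:
        l,rg=X+x0,X+W-1+x0; print([np.round(onz(m,((l+rg)/2,v),.14)[:2],4) for v in (280,284,288)],"toprow far rim",onz(m,((l+rg)/2,Y+y0),.14))
E
python3 look.py t20 | head -3
```

```text
t 34.4 tcp [ 0.5133 -0.0033  0.1987] scoop yaw 74.79 noseup 25.49 roll 0.07 q [-0.42  0.25 -0.19  1.21  0.44 -1.75] F [ 0.4  0.2 -2.4] w 0.0182 gf 118.6
top 172 210 25 30
circ 184.44400024414062 224.36400032043457 15.035845756530762 [0.50219691 0.31590888 0.11      ]
((29.164005279541016, 28.577625274658203), (22.36574935913086, 27.958709716796875), 16.631317138671875) [0.50475655 0.31687627 0.11      ]
side 205 259 71 54
[array([0.5088, 0.3408]), array([0.5036, 0.3528]), array([0.4985, 0.3646])] toprow far rim [0.5385233  0.27220199 0.14      ]
t 34.4 tcp [ 0.5133 -0.0033  0.1987] scoop yaw 74.79 noseup 25.49 roll 0.07 q [-0.42  0.25 -0.19  1.21  0.44 -1.75] F [ 0.4  0.2 -2.4] w 0.0182 gf 118.6
lip [0.5573 0.1587 0.2541]
[ 0.68   -0.0501] [20, 21, 339]
```

```bash
python3 - <<'E'
from h import *
im=cv2.imread("pics/top0.png"); lab=cv2.cvtColor(cv2.GaussianBlur(im,(3,3),0),cv2.COLOR_BGR2LAB).astype(int)
for v in (218,223,228): print("row",v,[(x,int(lab[v,x,0]),int(lab[v,x,2])-128) for x in range(156,218,1)])
for u in (180,185,190): print("col",u,[(y,int(lab[y,u,0]),int(lab[y,u,2])-128) for y in range(196,252,1)])
E
```

```text
row 218 [(156, 163, -4), (157, 163, -4), (158, 163, -4), (159, 164, -4), (160, 163, -3), (161, 162, 1), (162, 160, 6), (163, 150, 7), (164, 118, 6), (165, 77, 6), (166, 56, 5), (167, 54, 4), (168, 54, 4), (169, 54, 4), (170, 54, 4), (171, 53, 4), (172, 61, 6), (173, 81, 9), (174, 103, 12), (175, 112, 13), (176, 114, 13), (177, 114, 13), (178, 114, 13), (179, 117, 12), (180, 129, 10), (181, 147, 7), (182, 160, 5), (183, 162, 4), (184, 162, 4), (185, 162, 4), (186, 162, 4), (187, 162, 5), (188, 162, 4), (189, 162, 4), (190, 161, 4), (191, 162, 4), (192, 162, 6), (193, 162, 9), (194, 161, 11), (195, 160, 11), (196, 159, 9), (197, 150, 6), (198, 119, 6), (199, 88, 8), (200, 83, 9), (201, 89, 10), (202, 75, 8), (203, 54, 5), (204, 47, 4), (205, 52, 4), (206, 65, 4), (207, 92, 5), (208, 120, 5), (209, 132, 5), (210, 133, 5), (211, 132, 4), (212, 131, 4), (213, 136, 3), (214, 148, -1), (215, 160, -3), (216, 162, -4), (217, 163, -4)]
row 223 [(156, 163, -4), (157, 163, -3), (158, 163, -4), (159, 163, -3), (160, 163, -2), (161, 162, 3), (162, 154, 7), (163, 127, 7), (164, 86, 7), (165, 59, 5)
[... 3646 characters left out ...]
1, 9), (207, 128, 9), (208, 151, 8), (209, 158, 9), (210, 158, 11), (211, 159, 11), (212, 161, 10), (213, 162, 8), (214, 162, 6), (215, 162, 5), (216, 162, 4), (217, 161, 4), (218, 161, 4), (219, 162, 4), (220, 162, 5), (221, 162, 4), (222, 162, 4), (223, 162, 4), (224, 162, 4), (225, 162, 4), (226, 161, 4), (227, 161, 5), (228, 161, 6), (229, 162, 7), (230, 162, 9), (231, 161, 11), (232, 159, 11), (233, 150, 11), (234, 134, 11), (235, 132, 10), (236, 144, 8), (237, 143, 6), (238, 122, 7), (239, 106, 10), (240, 109, 13), (241, 108, 12), (242, 100, 7), (243, 118, 0), (244, 150, -3), (245, 164, -3), (246, 163, -4), (247, 163, -4), (248, 163, -4), (249, 163, -4), (250, 163, -4), (251, 163, -4)]
```

>>> send_rows:
  commands: [0,-0.061,0.071,0.104,0,0,0,0,-0.123,0.143,0.208,0,0,0,0,-0.184,0.214,0.311,0,0,0,0,-0.214,0.25,0.363,0,0,0,0,-0.214,0.25,0.363,0,0,0,0,-0.214,0.25,0.363,0,0,0,0,-0.214,0.25,0.363,0,0,0,0,-0.153,0.179,0.259,0,0,0,0,-0.092,0.107,0.156,0,0,0,0,-0.061,0.071,0.104,0,0,0]

```text
clock: 35.5
tcp_pos: [0.4589, 0.1418, 0.1158]
tcp_rot: [0.176, -0.593, 0.774, 0.134]
wrist_force: [0.2, -0.5, -1.9]
gripper_width: 0.0182
grasp_force: 118.4
```

```bash
python3 - <<'E'
from h import *
s,r=st(); m=bot.camera_model("top"); print("jar top-frame",onz(m,(181.4,222.6),.14))
a=bot.camera("top")[:,:,::-1]; cv2.imwrite("pics/t21.png",a)
P=np.array(s["tcp_pos"]); S=lambda x,y,z:P-r[:,0]*x+r[:,1]*y-r[:,2]*(z-.0223)
for y in (-.035,.035): print("lip corner",S(.1754,y,0).round(4),proj(m,S(.1754,y,0)).round(1))
lab=cv2.cvtColor(cv2.GaussianBlur(a,(3,3),0),cv2.COLOR_BGR2LAB).astype(int)
for v in (212,218,222,226,232): print(v,[(x,int(lab[v,x,0])) for x in range(160,206,1)])
E
```

```text
t 35.5 tcp [0.4589 0.1418 0.1158] scoop yaw 74.88 noseup 25.53 roll -0.03 q [-0.15  0.14 -0.56  0.82  0.44 -1.45] F [ 0.2 -0.5 -1.9] w 0.0182 gf 118.4
jar top-frame [0.5068347  0.31874506 0.14      ]
lip corner [0.5365 0.2948 0.1713] [186.9 212.7]
lip corner [0.4689 0.313  0.1713] [180.5 234.5]
212 [(160, 164), (161, 164), (162, 163), (163, 163), (164, 162), (165, 160), (166, 151), (167, 126), (168, 90), (169, 64), (170, 54), (171, 53), (172, 54), (173, 54), (174, 55), (175, 58), (176, 66), (177, 82), (178, 99), (179, 109), (180, 114), (181, 119), (182, 129), (183, 145), (184, 157), (185, 162), (186, 162), (187, 162), (188, 162), (189, 162), (190, 162), (191, 162), (192, 162), (193, 160), (194, 153), (195, 132), (196, 101), (197, 84), (198, 86), (199, 83), (200, 64), (201, 49), (202, 49), (203, 66), (204, 92), (205, 116)]
218 [(160, 163), (161, 162), (162, 160), (163, 151), (164, 119), (165, 78), (166, 55), (167, 52), (168, 52), (169, 52), (170, 53), (171, 52), (172, 59), (173, 80), (174, 102), (175, 112), (176, 115), (177, 115), (178, 115), (179, 119), (180, 130), (181, 148), (182, 
[... 1227 characters left out ...]
, 148), (194, 148), (195, 149), (196, 149), (197, 149), (198, 149), (199, 149), (200, 149), (201, 148), (202, 148), (203, 147), (204, 144), (205, 141)]
232 [(160, 163), (161, 163), (162, 161), (163, 156), (164, 156), (165, 149), (166, 120), (167, 81), (168, 59), (169, 53), (170, 52), (171, 53), (172, 54), (173, 63), (174, 83), (175, 104), (176, 114), (177, 115), (178, 111), (179, 107), (180, 106), (181, 110), (182, 125), (183, 142), (184, 151), (185, 151), (186, 151), (187, 149), (188, 149), (189, 148), (190, 147), (191, 147), (192, 148), (193, 148), (194, 147), (195, 147), (196, 147), (197, 147), (198, 147), (199, 147), (200, 147), (201, 146), (202, 144), (203, 138), (204, 141), (205, 152)]
```

The lip edge sits about 10 mm short of the mouth's centre and 30 mm above the rim. Now I'll pour by turning about the lip.

>>> send_rows:
  commands: [0,-0.026,0,-0.153,0,0.5,0,0,-0.052,0,-0.304,0,1,0,0,-0.052,0,-0.304,0,1,0,0,-0.052,0,-0.304,0,1,0,0,-0.052,0,-0.304,0,1,0,0,-0.052,0,-0.304,0,1,0,0,-0.052,0,-0.304,0,1,0,0,-0.052,0,-0.304,0,1,0,0,-0.052,0,-0.304,0,1,0,0,-0.052,0,-0.304,0,1,0]

```text
clock: 36.55
tcp_pos: [0.4643, 0.1548, 0.2595]
tcp_rot: [-0.151, -0.596, 0.78, -0.117]
wrist_force: [0.9, -0.8, -2.1]
gripper_width: 0.0184
grasp_force: 118.4
```

```bash
python3 - <<'E'
from h import *
s,r=st(); print("lip",(np.array(s["tcp_pos"])-r[:,0]*.1754+r[:,2]*.0223).round(4))
E
```

```text
t 36.55 tcp [0.4643 0.1548 0.2595] scoop yaw 74.69 noseup -21.98 roll -0.17 q [ 0.4   0.43  0.24  1.62 -0.3  -0.87] F [ 0.9 -0.8 -2.1] w 0.0184 gf 118.4
lip [0.5051 0.3037 0.1732]
```

>>> send_rows:
  commands: [0,-0.052,0,-0.304,0,1,0,0,-0.052,0,-0.304,0,1,0,0,-0.052,0,-0.304,0,1,0,0,-0.052,0,-0.304,0,1,0,0,-0.052,0,-0.304,0,1,0,0,0,0,0,0,0,0,0,0,0,0,0,0,0,0,0,0,0,0,0,0]

```text
clock: 37.35
tcp_pos: [0.4627, 0.1834, 0.293]
tcp_rot: [-0.3, -0.563, 0.731, -0.244]
wrist_force: [0.7, -0.3, -2.0]
gripper_width: 0.0185
grasp_force: 119.1
```

```bash
cat > pour.py <<'E'
from h import *
import sys
s,r=st(); print("lip",(np.array(s["tcp_pos"])-r[:,0]*.1754+r[:,2]*.0223).round(4))
a=bot.camera("wrist")[:,:,::-1]; cv2.imwrite(f"pics/{sys.argv[1]}w.png",a)
b=bot.camera("side")[:,:,::-1]; cv2.imwrite(f"pics/{sys.argv[1]}s.png",b)
f=[bot.observe()["wrist_force"]]; print(np.round(f,2))
c=bot.camera("top")[:,:,::-1]; cv2.imwrite(f"pics/{sys.argv[1]}t.png",c)
E
python3 pour.py t22
```

```text
t 37.35 tcp [0.4627 0.1834 0.293 ] scoop yaw 74.59 noseup -45.45 roll -1.07 q [ 0.59  0.8   0.71  2.12 -0.51 -0.56] F [ 0.7 -0.3 -2. ] w 0.0185 gf 119.1
lip [0.4918 0.2865 0.1524]
[[-0.29 -0.28 -0.86]]
```

```bash
python3 - <<'E'
from h import *
f=[]
for i in range(6):
    a=bot.camera("wrist"); f.append(bot.observe()["wrist_force"][2])
print(np.round(f,2),np.mean(f)); cv2.imwrite("pics/w23.png",a[:,:,::-1])
g=a.max(2)
# bowl seen from the hand: bright blobs
s,r=st(); m=bot.camera_model("wrist"); P=np.array(s["tcp_pos"]); S=lambda x,y,z:P-r[:,0]*x+r[:,1]*y-r[:,2]*(z-.0223)
for p in [(.0704,.033,.042),(.0704,-.033,.042),(.1754,.033,0),(.1754,-.033,0)]: print(p,proj(m,S(*p)).round(0))
for v in range(190,420,12): print(v,g[v,200:370:8].tolist())
E
```

```text
[-1.91 -1.41 -0.61 -2.24 -1.27 -0.86] -1.3832156326238751
t 37.8 tcp [0.4625 0.1838 0.2918] scoop yaw 74.72 noseup -45.58 roll -1.01 q [ 0.59  0.8   0.71  2.11 -0.51 -0.56] F [-0.4  0.6 -0.9] w 0.0179 gf 119.0
(0.0704, 0.033, 0.042) [337. 362.]
(0.0704, -0.033, 0.042) [228. 362.]
(0.1754, 0.033, 0) [322. 422.]
(0.1754, -0.033, 0) [243. 422.]
190 [121, 123, 122, 123, 122, 122, 124, 124, 123, 124, 124, 124, 119, 196, 195, 195, 196, 196, 196, 197, 197, 197]
202 [122, 122, 122, 124, 123, 124, 124, 123, 28, 32, 33, 36, 37, 120, 196, 196, 195, 195, 196, 196, 197, 197]
214 [122, 122, 123, 125, 124, 124, 126, 28, 31, 35, 36, 35, 39, 36, 196, 196, 195, 197, 196, 195, 197, 195]
226 [123, 123, 125, 126, 125, 126, 124, 28, 33, 31, 35, 37, 38, 32, 118, 194, 195, 195, 171, 162, 196, 195]
238 [124, 123, 125, 124, 125, 125, 126, 29, 31, 37, 37, 36, 39, 33, 121, 194, 161, 158, 159, 156, 166, 156]
250 [124, 124, 126, 126, 126, 126, 128, 26, 25, 25, 27, 31, 32, 30, 189, 156, 163, 154, 156, 153, 162, 160]
262 [125, 60, 117, 107, 51, 55, 122, 23, 25, 45, 47, 49, 25, 26, 123, 165, 154, 160, 158, 163, 155,
[... 556 characters left out ...]
, 10, 38, 19, 27, 25, 27, 24, 26, 34, 30]
346 [40, 34, 33, 34, 30, 29, 29, 73, 73, 18, 15, 14, 14, 91, 17, 30, 31, 32, 29, 31, 35, 36]
358 [37, 32, 32, 26, 31, 30, 23, 95, 95, 12, 13, 12, 11, 102, 16, 29, 30, 37, 32, 31, 30, 30]
370 [26, 29, 29, 29, 30, 29, 20, 102, 101, 101, 103, 99, 100, 100, 18, 29, 32, 30, 31, 29, 29, 18]
382 [32, 30, 31, 33, 29, 30, 16, 22, 20, 21, 22, 19, 21, 18, 15, 26, 31, 29, 31, 31, 29, 194]
394 [31, 30, 29, 28, 30, 32, 22, 29, 29, 31, 28, 31, 30, 30, 30, 28, 30, 30, 28, 29, 29, 31]
406 [26, 24, 21, 24, 23, 19, 23, 29, 26, 31, 29, 30, 29, 31, 21, 20, 21, 23, 24, 18, 25, 26]
418 [24, 24, 25, 24, 26, 25, 29, 30, 29, 29, 29, 32, 27, 30, 20, 25, 26, 29, 27, 27, 26, 23]
```

The mean force of −1.4 N matches the empty scoop, so it has poured out. I'll swing the nose up, turn away from the jar, and head for free bench in front of it.

>>> send_rows:
  commands: [0,0,0,0,0,-0.6,0,0,0,0,0,0,-1,0,0,0,0,0,0,-1,0,0,0,0,0,0,-1,0,0,0,0,0,0,-1,0,0,0,0,0,0,-1,0,0,0,0,0,0,-1,0,0,0,0,0,0,-1,0,0,0,0,0,0,-1,0,0,0,0,0,0,-0.5,0]

```text
clock: 38.8
tcp_pos: [0.4619, 0.1828, 0.2924]
tcp_rot: [0.006, -0.614, 0.79, -0.007]
wrist_force: [-0.1, -0.5, -1.4]
gripper_width: 0.0183
grasp_force: 119.1
```

>>> send_rows:
  commands: [0,0,0,0,0,0,-1,0,0,0,0,0,0,-1,0,0,0,0,0,0,-1,0,0,0,0,0,0,-1,0,0,0,0,0,0,-1,0,0,0,0,0,0,0]

```text
clock: 39.4
tcp_pos: [0.4619, 0.1836, 0.2915]
tcp_rot: [-0.002, 0.77, -0.638, 0.008]
wrist_force: [-0.2, -0.6, -1.0]
gripper_width: 0.0186
grasp_force: 119.0
```

```bash
python3 - <<'E'
from h import *
s,r=st(); m=bot.camera_model("top"); a=bot.camera("top")[:,:,::-1]; cv2.imwrite("pics/t24.png",a)
print("axes",r.round(4).tolist())
o=cv2.imread("pics/top0.png")
def cnt(im,x0,y0,x1,y1,th):
    g=cv2.resize(im.max(2)[y0:y1,x0:x1],None,fx=4,fy=4,interpolation=cv2.INTER_CUBIC)
    n,l,q,c=cv2.connectedComponentsWithStats((g>th).astype(np.uint8)); return [((c[i]/4+[x0,y0]).round(1).tolist(),int(q[i,4])) for i in range(1,n) if q[i,4]>60]
print("tray",cnt(a,256,172,310,255,140))
d=np.abs(a.astype(int)-o).max(2); print("jar region change", d[205:242,162:203].mean(), "edges", a[223,158:216].max(1).tolist(), o[223,158:216].max(1).tolist())
for v in range(208,240,3): print(v,a[v,164:202:2].max(1).tolist())
E
```

```text
t 39.4 tcp [0.4619 0.1836 0.2915] scoop yaw 100.76 noseup -0.56 roll -0.8 q [ 0.26  0.2   0.07  1.43 -0.01 -1.5 ] F [-0.2 -0.6 -1. ] w 0.0186 gf 119.0
axes [[0.1867, -0.9823, 0.0156], [-0.9824, -0.1868, -0.007], [0.0098, -0.014, -0.9999]]
tray [([295.7, 175.7], 338), ([268.7, 176.0], 333), ([299.9, 183.3], 341), ([296.3, 194.0], 327)]
jar region change 56.36651285431773 edges [70, 72, 73, 76, 76, 77, 77, 79, 79, 79, 78, 81, 81, 82, 79, 84, 80, 79, 70, 79, 87, 87, 87, 85, 85, 87, 89, 91, 88, 89, 80, 57, 41, 37, 37, 43, 45, 40, 40, 36, 40, 33, 35, 31, 32, 39, 34, 40, 35, 36, 32, 30, 29, 29, 30, 32, 48, 107] [161, 161, 161, 156, 156, 126, 77, 53, 51, 50, 52, 54, 55, 48, 86, 114, 115, 114, 117, 117, 116, 115, 136, 156, 155, 155, 155, 157, 155, 155, 154, 157, 155, 155, 155, 156, 156, 156, 155, 156, 141, 95, 71, 100, 100, 67, 45, 50, 51, 54, 95, 124, 128, 126, 125, 143, 160, 162]
208 [166, 159, 150, 157, 124, 54, 52, 52, 43, 47, 53, 57, 45, 38, 41, 77, 92, 41, 99]
211 [153, 155, 118, 46, 46, 44, 45, 59, 61, 63, 65, 68, 46, 36, 33, 38, 62, 94, 42]
214 [134, 99, 47, 48, 52, 59, 50, 71, 70, 70, 75, 75, 50, 40, 34, 33, 33, 45, 42]
217 [60, 61, 59, 63, 63, 68, 58, 76, 81, 80, 80, 81, 56, 42, 37, 38, 33, 35, 39]
220 [71, 70, 70, 71, 77, 75, 63, 84, 84, 83, 83, 82, 66, 45, 39, 39, 36, 36, 36]
223 [77, 79, 78, 81, 79, 80, 70, 87, 87, 85, 89, 88, 80, 41, 37, 45, 40, 40, 35]
226 [83, 86, 84, 88, 86, 86, 78, 85, 91, 90, 93, 92, 89, 44, 39, 47, 39, 40, 34]
229 [89, 87, 91, 88, 91, 93, 84, 82, 95, 96, 97, 96, 99, 58, 47, 46, 42, 40, 36]
232 [90, 92, 92, 91, 93, 95, 94, 72, 100, 100, 102, 105, 110, 78, 45, 52, 50, 44, 39]
235 [97, 95, 98, 99, 100, 100, 101, 73, 104, 108, 108, 113, 111, 103, 51, 36, 57, 38, 39]
238 [106, 106, 106, 106, 110, 107, 111, 96, 96, 115, 115, 116, 113, 114, 61, 42, 57, 41, 38]
```

>>> send_rows:
  commands: [0,-0.019,0.464,0.5,-0.16,-0.11,0,0,-0.019,0.464,0.6,0,0,0,0,-0.019,0.464,0.6,0,0,0,0,-0.019,0.464,0.6,0,0,0,0,0,0,0.8,0,0,0,0,0,0,0.8,0,0,0,0,0,0,0.7,0,0,0,0,0,0,0.3,0,0,0,0,0,0,0.1,0,0,0,0,0,0,0,0,0,0]

```text
clock: 40.45
tcp_pos: [0.3708, 0.1702, 0.041]
tcp_rot: [-0.0, 0.77, -0.638, -0.0]
wrist_force: [-0.1, 0.6, -0.9]
gripper_width: 0.0185
grasp_force: 118.9
```

```bash
python3 - <<'E'
from h import *
st(); a=bot.camera("top")[:,:,::-1]; cv2.imwrite("pics/t25.png",a); b=bot.camera("side")[:,:,::-1]; cv2.imwrite("pics/t25s.png",b)
g=a.max(2); print("jar edges row223",g[223,158:216].tolist())
for v in range(206,242,2): print(v,g[v,162:204:2].tolist())
E
```

```text
t 40.45 tcp [0.3708 0.1702 0.041 ] scoop yaw 100.72 noseup 0.01 roll 0.01 q [ 0.27  0.18 -0.64  0.75  0.   -1.48] F [-0.1  0.6 -0.9] w 0.0185 gf 118.9
jar edges row223 [163, 163, 161, 157, 156, 121, 65, 51, 51, 50, 53, 53, 53, 50, 91, 117, 116, 114, 115, 115, 116, 117, 137, 156, 158, 155, 155, 156, 157, 158, 157, 157, 155, 155, 158, 157, 153, 154, 155, 157, 142, 93, 75, 98, 102, 68, 38, 45, 54, 52, 96, 125, 126, 125, 125, 143, 161, 163]
206 [163, 164, 163, 163, 140, 143, 158, 139, 134, 129, 134, 137, 156, 138, 84, 95, 80, 78, 117, 129, 127]
208 [162, 163, 156, 150, 157, 125, 58, 51, 50, 59, 81, 81, 110, 156, 158, 107, 77, 90, 44, 97, 121]
210 [162, 160, 134, 150, 79, 52, 50, 54, 57, 112, 147, 154, 99, 156, 148, 156, 102, 82, 91, 43, 77]
212 [164, 136, 153, 74, 49, 54, 52, 59, 107, 138, 162, 151, 89, 153, 157, 154, 159, 86, 92, 59, 47]
214 [160, 157, 106, 54, 51, 53, 54, 106, 102, 107, 143, 98, 138, 158, 157, 154, 146, 136, 70, 95, 42]
216 [158, 153, 50, 51, 52, 54, 83, 126, 136, 142, 98, 158, 155, 157, 156, 153, 156, 155, 80, 91, 56]
218 [155, 115, 53, 52, 52, 54, 109, 124, 144, 138,
[... 484 characters left out ...]
 54, 52, 74, 111, 109, 97, 114, 115, 155, 154, 158, 157, 158, 156, 157, 92, 103, 76]
230 [153, 157, 55, 53, 51, 49, 108, 123, 118, 95, 116, 130, 157, 156, 154, 157, 146, 152, 70, 114, 41]
232 [163, 146, 117, 50, 50, 52, 108, 136, 131, 92, 115, 113, 128, 149, 155, 154, 156, 98, 91, 94, 46]
234 [162, 144, 156, 100, 47, 50, 59, 109, 101, 108, 111, 109, 94, 96, 124, 153, 133, 90, 115, 44, 53]
236 [161, 160, 141, 155, 121, 56, 48, 51, 90, 100, 95, 95, 96, 111, 146, 134, 81, 116, 76, 46, 55]
238 [162, 161, 161, 135, 150, 151, 107, 80, 58, 88, 103, 105, 141, 151, 112, 103, 118, 72, 39, 56, 120]
240 [162, 160, 163, 162, 128, 132, 141, 155, 157, 154, 154, 140, 128, 94, 118, 113, 49, 49, 64, 133, 159]
```

```bash
python3 - <<'E'
from h import *
a=cv2.imread("pics/t25.png").astype(int); o=cv2.imread("pics/top0.png").astype(int)
d=np.abs(cv2.GaussianBlur(a.astype(np.uint8),(3,3),0).astype(int)-cv2.GaussianBlur(o.astype(np.uint8),(3,3),0)).max(2)
for v in range(206,240): print(v,"".join("#" if x>25 else ("+" if x>8 else ".") for x in d[v,162:204]))
s,r=st(); m=bot.camera_model("top"); P=np.array(s["tcp_pos"]); S=lambda x,y,z:P-r[:,0]*x+r[:,1]*y-r[:,2]*(z-.0223)
for p in [(.1754,.035,0),(.1754,-.035,0),(.0704,.035,.042),(.0704,-.035,.042)]: print(proj(m,S(*p)).round(0))
g=a.max(2)
for v in range(254,286,2): print(v,g[v,156:222:2].tolist())
E
```

```text
206 ..........................................
207 ..........................................
208 ..................++++.++.................
209 ..................+###++#+................
210 .................+####+###................
211 .................+####+###................
212 ..+..............+####+###................
213 ..................###.###+................
214 .................++++###+.................
215 ..............++##++##++..................
216 .............++#######....................
217 .............+#####+##....................
218 ..............+###+##+....................
219 ..............++##+#+.....................
220 ................+.++......................
221 ..........................................
222 ..........................................
223 ..........................................
224 ..........................................
225 ..........................................
226 ..........................................
227 ..........................................
228 ...............+++........................
229 ............++.
[... 2462 characters left out ...]
, 81, 53, 83, 86, 89, 90, 90, 91, 94, 95, 94, 101, 102, 102, 81, 82, 80, 82]
278 [163, 161, 160, 162, 163, 161, 161, 162, 161, 163, 155, 152, 69, 82, 83, 82, 59, 84, 92, 95, 97, 94, 97, 103, 103, 106, 109, 107, 110, 97, 85, 81, 82]
280 [162, 161, 163, 161, 163, 164, 161, 162, 163, 161, 155, 142, 68, 82, 80, 83, 62, 75, 101, 102, 105, 106, 109, 111, 114, 112, 111, 114, 107, 96, 77, 80, 82]
282 [165, 162, 163, 163, 164, 160, 162, 161, 160, 163, 156, 154, 74, 82, 83, 83, 64, 69, 106, 110, 110, 113, 111, 110, 107, 94, 89, 67, 67, 88, 74, 81, 82]
284 [165, 161, 163, 162, 164, 161, 163, 161, 162, 161, 156, 156, 75, 83, 82, 82, 68, 46, 114, 111, 103, 100, 95, 79, 74, 88, 82, 87, 73, 88, 87, 83, 78]
```

The jar hasn't moved, three cylinders are plainly visible in it, and the scoop shows smooth and empty, with no extra weight on the wrist. I'll set it down.

>>> send_rows:
  commands: [0,0,0,0.2,0,0,0,0,0,0,0.1,0,0,0,0,0,0,0.04,0,0,0,0,0,0,0,0,0,0]

```text
clock: 40.95
tcp_pos: [0.3708, 0.1702, 0.0239]
tcp_rot: [-0.0, 0.77, -0.638, -0.0]
wrist_force: [0.0, -0.0, -1.5]
gripper_width: 0.0184
grasp_force: 119.1
```

```bash
python3 -c "
from h import *
st()"
```

```text
t 40.95 tcp [0.3708 0.1702 0.0239] scoop yaw 100.77 noseup 0.02 roll -0.01 q [ 0.27  0.2  -0.67  0.7   0.   -1.48] F [ 0.  -0.  -1.5] w 0.0184 gf 119.1
```

>>> send_rows:
  commands: [0,0,0,0.03,0,0,0,0,0,0,0,0,0,0]

```text
clock: 41.15
tcp_pos: [0.3714, 0.1704, 0.0228]
tcp_rot: [-0.001, 0.77, -0.638, 0.0]
wrist_force: [0.3, -0.7, -1.6]
gripper_width: 0.0185
grasp_force: 119.2
```

>>> send_rows:
  commands: [0,0,0,0.02,0,0,0,0,0,0,0,0,0,0]

```text
clock: 41.35
tcp_pos: [0.3717, 0.1704, 0.0223]
tcp_rot: [-0.001, 0.77, -0.638, 0.0]
wrist_force: [-0.5, -1.0, 4.6]
gripper_width: 0.018
grasp_force: 120.3
```

>>> send_rows:
  commands: [1,0,0,0,0,0,0,1,0,0,0,0,0,0,1,0,0,0,0,0,0,1,0,0,0,0,0,0,1,0,0,-0.4,0,0,0,1,0,0,-1,0,0,0,1,0,0,-1,0,0,0,1,0,0,-1,0,0,0,1,0,0,0,0,0,0,1,0,0,0,0,0,0]

```text
clock: 42.35
tcp_pos: [0.3724, 0.1706, 0.1929]
tcp_rot: [-0.002, 0.77, -0.638, 0.001]
wrist_force: [-0.0, -1.5, -0.5]
gripper_width: 0.0857
grasp_force: 0.0
```

```bash
python3 - <<'E'
from h import *
st(); m=bot.camera_model("wrist"); w=bot.camera("wrist")[:,:,::-1]; cv2.imwrite("pics/w30.png",w)
S=lambda x,y,z:np.array([.3717-.1869*x-.9824*y,.1704+.9824*x-.1869*y,z])
q=[proj(m,S(*p)).round(0).tolist() for p in [(.1754,.035,0),(.1754,-.035,0),(.0704,.035,.042),(.0704,-.035,.042),(-.045,0,.1)]]; print(q)
g=w.max(2); x0=int(min(p[0] for p in q))-6; x1=int(max(p[0] for p in q))+8; y0=int(q[2][1])-10; y1=int(q[0][1])+8
for v in range(y0,min(y1,419),6): print(v,g[v,x0:x1:4].tolist())
E
```

```text
t 42.35 tcp [0.3724 0.1706 0.1929] scoop yaw 100.77 noseup 0.05 roll -0.26 q [ 0.27  0.04 -0.37  1.16  0.   -1.48] F [-0.  -1.5 -0.5] w 0.0857 gf 0.0
[[310.0, 300.0], [258.0, 300.0], [316.0, 242.0], [253.0, 242.0], [284.0, 145.0]]
232 [164, 141, 68, 64, 65, 65, 63, 39, 39, 35, 38, 36, 65, 65, 66, 66, 63, 166, 167, 168]
238 [163, 134, 62, 65, 64, 64, 64, 44, 36, 37, 37, 38, 66, 66, 64, 64, 66, 151, 167, 163]
244 [161, 135, 52, 123, 159, 161, 159, 158, 162, 163, 157, 159, 160, 159, 162, 159, 60, 145, 167, 167]
250 [163, 140, 55, 159, 158, 158, 158, 157, 161, 161, 156, 159, 159, 158, 161, 158, 56, 143, 168, 168]
256 [163, 139, 57, 159, 155, 158, 157, 157, 163, 162, 162, 163, 158, 157, 162, 124, 55, 139, 168, 166]
262 [163, 141, 64, 157, 155, 156, 158, 163, 163, 163, 162, 163, 163, 163, 162, 156, 57, 153, 168, 167]
268 [162, 149, 73, 147, 153, 156, 163, 162, 162, 163, 162, 162, 162, 163, 162, 156, 57, 151, 167, 168]
274 [163, 164, 88, 139, 151, 154, 160, 163, 163, 163, 162, 162, 163, 163, 163, 162, 58, 148, 167, 168]
280 [163, 163, 113, 132, 151, 152, 154, 153, 163, 163, 162, 162, 153, 162, 149, 150, 65, 155, 164, 163]
286 [162, 163, 140, 143, 151, 150, 151, 149, 153, 150, 148, 147, 151, 149, 147, 149, 112, 164, 163, 163]
292 [163, 162, 163, 149, 147, 149, 147, 148, 151, 148, 146, 145, 148, 148, 146, 146, 153, 163, 163, 163]
298 [164, 163, 164, 147, 146, 147, 145, 147, 148, 146, 144, 144, 147, 146, 143, 144, 152, 163, 163, 162]
304 [164, 161, 164, 163, 162, 163, 164, 162, 163, 163, 163, 164, 163, 162, 162, 163, 162, 164, 163, 163]
```

```bash
python3 - <<'E'
from h import *
o=cv2.imread("pics/top0.png"); a=bot.camera("top")[:,:,::-1]; cv2.imwrite("pics/t31.png",a)
b=cv2.GaussianBlur
d=np.abs(b(a,(3,3),0).astype(int)-b(o,(3,3),0)).max(2)
k=(d>20).astype(np.uint8); k[:,330:]=0; k[:105]=0
n,l,q,c=cv2.connectedComponentsWithStats(k)
for i in range(1,n):
    if q[i,4]>3: print(q[i].tolist(),c[i].round(1))
lab=cv2.cvtColor(b(a,(3,3),0),cv2.COLOR_BGR2LAB).astype(int)
for v in range(207,239,1): print(v," ".join("%3d/%-2d"%(lab[v,x,0],lab[v,x,2]-128) for x in range(172,200,2)))
E
```

```text
[266, 173, 5, 6, 24] [268.1 175.3]
[293, 172, 5, 6, 27] [295.2 174.6]
[295, 179, 8, 7, 35] [298.2 181.9]
[267, 180, 6, 5, 21] [269.6 181.8]
[281, 180, 5, 5, 21] [283. 182.]
[269, 191, 4, 5, 18] [270.5 192.8]
[281, 193, 5, 5, 21] [283.1 194.8]
[279, 205, 5, 6, 23] [280.8 207.6]
[266, 206, 4, 5, 20] [267.5 208. ]
[176, 209, 12, 11, 72] [181.6 214. ]
[157, 227, 173, 193, 20549] [240.6 333.8]
[174, 230, 5, 4, 16] [175.9 231.7]
[297, 374, 3, 2, 5] [298.2 374.4]
[300, 401, 3, 4, 5] [300.8 402.4]
207 150/7  127/5   96/6   77/3   78/4   81/4  102/7  142/9  155/9  129/10  96/9   88/10  72/6   84/4 
208 126/6   82/5   62/5   54/4   65/5   88/5   97/6  129/11 159/9  152/8  117/10  88/9   80/9   61/4 
209  86/6   57/5   53/5   57/5   87/4  127/3  124/4  125/10 159/10 160/9  142/9   94/9   89/11  64/7 
210  59/5   53/5   53/5   66/6  112/4  151/0  146/0  120/8  158/8  161/11 156/8  113/9   86/10  78/9 
211  53/5   52/4   56/5   83/8  132/3  161/-3 152/-2 113/6  157/7  162/11 161/10 138/8   88/9   86/11
212  54/4   53/5   65/6   99/10 138/1  163/-3 146/-2 113/6  158/6  163/10 162/11 154/8  101/8  
[... 1957 characters left out ...]
05/5  137/5  129/5   99/7  106/12 110/12 133/8  151/9  160/11 161/11 157/7  113/7   96/11
233  51/4   90/5  126/5  117/5   97/7   99/11 101/11 112/11 127/10 150/11 160/10 148/5   99/7  105/12
234  51/4   70/4  106/5  102/6   96/9   96/11  97/11 100/11 105/11 134/10 159/9  130/6   95/10 103/12
235  54/4   56/4   80/5   92/9   96/10  97/11  97/11  97/11 102/12 132/10 152/7  109/7  101/12  91/10
236  72/6   54/4   60/5   84/9   96/11  97/11  97/10  99/11 117/12 143/9  135/6   98/10 107/13  73/8 
237 110/8   74/6   60/5   74/8   93/10  99/11 100/11 114/13 139/13 143/9  115/8  103/12  99/11  54/4 
238 144/9  115/9   91/9   79/7   95/10 109/12 120/13 137/13 146/12 117/9  102/11 107/13  76/8   45/3
```

>>> send_rows:
  commands: [1,0.5,0,-0.5,0,0,0,1,1,0,0,0,0,0,1,1,0,0,0,0,0,1,1,0,0,0,0,0,1,1,0,0,0,0,0,1,1,0,0,0,0,0,1,1,0,0,0,0,0,1,1,0,0,0,0,0,1,1,0,0,0,0,0,1,0,0,0,0,0,0]

```text
clock: 43.45
tcp_pos: [0.4501, -0.2522, 0.2133]
tcp_rot: [0.0, 0.768, -0.64, -0.001]
wrist_force: [-0.5, 0.9, 0.1]
gripper_width: 0.0855
grasp_force: 0.0
```

```bash
python3 - <<'E'
from h import *
o=cv2.imread("pics/top0.png"); a=bot.camera("top")[:,:,::-1]; cv2.imwrite("pics/t32.png",a)
b=cv2.GaussianBlur
d=np.abs(b(a,(3,3),0).astype(int)-b(o,(3,3),0)).max(2)
k=(d>14).astype(np.uint8); k[:,330:]=0; k[:105]=0
n,l,q,c=cv2.connectedComponentsWithStats(k)
for i in range(1,n):
    if q[i,4]>5 and c[i][0]<265: print("top",q[i].tolist(),c[i].round(1))
# side view of jar surroundings
o=cv2.imread("pics/side0.png"); a=bot.camera("side")[:,:,::-1]; cv2.imwrite("pics/s32.png",a)
d=np.abs(b(a,(3,3),0).astype(int)-b(o,(3,3),0)).max(2); k=(d>22).astype(np.uint8); k[:180]=0
n,l,q,c=cv2.connectedComponentsWithStats(k)
for i in range(1,n):
    if q[i,4]>8: print("side",q[i].tolist(),c[i].round(1))
E
```

```text
top [175, 208, 13, 13, 93] [181.  213.8]
top [173, 229, 7, 6, 26] [176.1 231.8]
top [192, 256, 59, 26, 545] [221.4 265.2]
top [200, 287, 130, 133, 9999] [262.5 356.2]
top [258, 292, 4, 4, 6] [259.3 293.5]
top [254, 299, 3, 3, 7] [255.  299.7]
side [313, 180, 50, 22, 588] [335.1 189.7]
side [366, 180, 103, 111, 5414] [415.5 230.5]
side [468, 180, 17, 10, 112] [474.  184.1]
side [494, 180, 26, 21, 307] [507.7 188.6]
side [531, 180, 29, 42, 572] [548.1 204.1]
side [299, 190, 14, 16, 113] [305.3 196.9]
side [425, 192, 27, 13, 147] [437.2 196.4]
side [457, 192, 45, 39, 887] [479.7 209. ]
side [315, 200, 53, 34, 588] [343.4 212.7]
side [237, 221, 7, 7, 45] [240.1 224.2]
side [249, 220, 7, 7, 33] [252.  222.8]
side [246, 222, 4, 7, 19] [247.2 225.5]
side [240, 230, 7, 6, 33] [242.8 232.3]
side [394, 230, 30, 21, 356] [408.2 238.6]
side [254, 232, 8, 7, 39] [257.4 235.2]
side [224, 237, 9, 8, 56] [228.1 240.6]
side [267, 237, 9, 6, 41] [271.1 239.5]
side [234, 238, 6, 6, 32] [236.5 240.5]
side [246, 240, 7, 6, 32] [249.2 242.3]
side [346, 240, 33, 31, 595] [364.1 254. ]
side [262, 245, 8, 7, 42] [265.5 248. ]
side [302, 253, 36, 99, 1448] [321.9 306. ]
side [448, 284, 20, 16, 164] [457.3 291.4]
side [393, 287, 68, 35, 1505] [427.  301.7]
```

```bash
python3 -c "
from plant import bot
print(bot.finish_job())"
```

```text
the job is handed in; nothing more can be done
None
```

I tipped four cylinders into the jar (three are plainly visible, the fourth I inferred because it was in neither the tray, the scoop nor on the bench), left four in the tray, set the empty scoop flat on the bench with the jar unmoved, and handed the job in at about 43.5 s; my first grip had slipped and dropped the scoop back onto the bench beside the tiles, which did not move, and no verdict was returned.

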